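# Clamp a stained-glass panel in the soldering jig

## Task

Clamp the small stained-glass panel in the jig for soldering. First push the red wedge along its rail until it jams the sliding bar tight and the panel is squeezed flush against the fence; then screw the black knurled thumbscrew down clockwise, a turn at a time, until it will turn no further and its rubber foot holds the panel down. Keep the gripper off the glass, leave the pot, the solder spool and the glass offcuts where they are, and let go of everything.

Things in the scene. Friction and masses are not known exactly. Their poses are not given: they have to be found in the camera images.
- jig: Plywood board of the soldering jig, fixed on the table, yaw within 0.28 rad, 18 mm thick: top at z = 18 mm. Origin on its underside; it spans x -125..135, y -240..250 mm. x points away from the robot, towards the fence; y runs along rail and fence. A blue clamp post stands behind the fence and carries the arm with the thumbscrew, whose vertical axis is at x = 25 mm, y = 0.
- clamp_end (a point): Middle of the robot-side end of the blue clamp arm, on its top, 84 mm above the table. The arm is 36 mm wide and 16 mm thick and runs from here in jig +x over the panel to the 50 mm wide post, as tall as the arm.
- rail: Fixed aluminium back rail on the board. Origin at its -y end, on its straight front (+x) face, at board level; axes parallel to the jig's. It is 16 mm tall and runs 125 mm in jig +y from here.
- fence: Fixed aluminium fence on the board, 240 mm long along y, 16 mm tall. Origin at the middle of its panel-side (-x) face, at board level; axes parallel to the jig's.
- bar: Sliding bar between rail and panel, 20 mm tall, 170 mm long; slides freely (0.5 N) along jig x only. Origin at the middle of its panel-side (+x) face, at board level: jig x -45 mm at first, about -33 mm when tight. That face is a black rubber buffer on springs, giving 3.5 mm at most, 6 N per mm. The steel ramp on its back, y -75..20 mm, slope 1 in 5, comes nearer to the rail as y grows.
- wedge: Loose red wedge on the board, straight back along the rail; 26 mm tall, about 140 g, 128 mm long along its y, axes parallel to the jig's. Origin at the underside of the back face (x = 0), middle of its 100 mm taper: 14 mm wide at y = 50, 34 mm at y = -50, then a ribbed 34 mm wide thumb block to y = -78 mm. Starts at jig y -125..-95 mm; tight at about -38 to -22 mm.
- wedge_end (a point): Middle of the wedge's square end face (34 mm wide, 26 mm tall) that is pushed in jig +y, along the rail. It slides lightly (under 7 N) until it squeezes the panel, 50 mm or more; then the push needed climbs by about 1 N per mm. Pushed on to 15 to 25 N it is jammed firmly, and friction keeps it there.
- panel: Small leaded stained-glass panel lying loose on the board, 120 mm (x) by 170 mm (y), about 250 g, dark metal edging 8 mm tall, glass 6 mm. Origin at the centre of its underside; axes nearly parallel to the jig's. Its +x edge goes flat against the fence: its origin is then 60 mm from the fence face.
- screw (a joint): Turn of the thumbscrew, rad: grows clockwise seen from above, starts at 0 to 1.8, stop at 9. The foot meets the glass at about 6.3, then its spring yields, to about 9 N at the stop. Turns with about 0.05 N m, stays where left. The head sinks 0.8 mm per rad. Head: black knurled cylinder, white mark on top, diameter 36 mm, 28 mm tall.
- head_top (a point): Centre of the top of the thumbscrew's head, on its vertical axis: 133 mm above the table at turn 0, 125.8 mm at the stop. The clamp arm's top lies at 84 mm.
- foot: Round rubber foot of 28 mm diameter under the thumbscrew, does not turn. Origin at the centre of its underside.
- pot: Blue flux pot, 54 mm in diameter, 30 mm tall; bystander standing on the board's +y end. Origin at its underside.
- spool: Solder spool standing on end, 48 mm in diameter, 32 mm tall; bystander on the board's +y end. Origin at its underside.
- offcuts: Stack of coloured glass offcuts, 46 mm square, 17 mm tall; bystander on the board's +y end. Origin at its underside.
Mind the look-alikes: they are no part of the job. What is meant by the wedge is not turquoise, and is the larger of those in its own colour.

How it is judged:
By the outcome, as a careful person would: the job done as asked, in the order asked, and still so for the second after the job is handed in, with the robot touching nothing.
It also fails if it takes over 72 s, if anything falls off the work surface, if the arm or the gripper's body presses on something with over 40 N, if the wrist force passes 120 N, or if a joint passes its speed limit or range.

## Robot

A 6-joint arm with a two-finger parallel gripper is mounted at the origin on the work surface. World frame = base frame: x ahead of the robot, y to its left, z up, the work surface at z = 0. Lengths are in m, angles in rad, forces in N, time in s.
With the tool pointing down it reaches from about 0.275 to 0.85 m from the base axis. Payload 5.2 kg.
Tool frame: the origin (TCP) lies at the very end of the fingers, on their centre line; the grasp point (between the pads) lies 19 mm behind it; z points along the fingers, y is the direction in which the jaws open and shut (so a half turn about z gives the same grasp; the last joint's range is limited). The gripper opens to 85 mm and grips with 20 to 120 N. Pads are 22 mm wide; open, the fingers measure 114 mm over their backs; the gripper's body (76 mm by 85 mm) begins 54 mm behind the grasp point. The pads swing forward as they close: fully open they stand 13 mm farther back than shut.
Start: joints at [1.089, 0.259, 1.535, -0, 1.348, -0.203], TCP at [0.151, 0.529, 0.211] pointing down, gripper open.
Joint ranges: [-3.14, 3.14], [-0.91, 2.08], [0.19, 2.58], [-1.22, 4.36], [0.22, 2.71], [-3.12, 3.12]. Speed limits (rad/s): [2.57, 2.57, 3.14, 3.14, 3.14, 3.14].

## Interface

Orientations are given as a unit quaternion [w, x, y, z].
In Python, from rig import env gives the robot as it stands. The module is installed in compiled form; this text tells all that it offers.
- The arm moves only by the tool servo_tool, never from a script. Its argument "moves" is one flat list of numbers, 4 for each row, row after row: the shift along the tool's x, y, z in mm, then the turn about the tool's z in rad. A call has 1 to 20 rows; each row shifts and turns the commanded pose from where the row before left it, along the tool's axes as they then stand; what a row does not reach is not made up. A row lasts 1/10 s, in which the tool goes at most 50 mm and 8.59 degrees, less where a joint would pass 70% of its speed; a pose out of reach is approached as far as the arm can. A call is refused whole if a number of a shift passes 50 or a number of a turn 0.15, either way. A call with a gripper value outside its range is refused whole. "gripper" is the closure in counts, from 0 (fully open) to 255 (shut), set as the call begins (left out, the last holds). The fingers move at their own pace and stop on an object; "grip_force" is the grip in N (left out, the last holds). Time passes only in rows, so rows that do not move let the fingers close. It gives the time, the measured TCP pose, the force and the opening at its end, in the units of the state.
- env.observe(): the state, without advancing time (a new reading comes with each control period).
- env.grab_frame(name): name is "side" or "top" or "wrist"; returns the picture (420x560x3 uint8, blue, green, red); there is no depth.
- env.camera_info(name): a dict with "K" (3x3 intrinsics, pixels), "R" (3x3) and "t" (3): a world point X has camera coordinates R X + t; the wrist camera has in their place "T_tool_cam" (4x4, takes a point from camera to tool coordinates, whose origin is the TCP and whose axes are the flange's). Camera axes: x right, y down, z forward; pixel columns grow to the right and rows downward; lengths in m; the calibration is good to about 2 mm. The wrist camera is an equidistant fisheye: a pixel r from the principal point sees the ray r / f radians off the axis. A picture is of the moment at which its call begins: read the wrist's pose just before it. camera_info takes no time and is no camera call.
- env.hand_in(): hands the job in, once; it reports no verdict.
The state is a dict: "t": time; "q": joint angles; "dq": joint speeds; "effort": joint torques, N m; "ee_pos": TCP position; "tcp_rot": TCP orientation; "force": force on the tool from outside, world axes, zero at the start; "ft_torque": the same for the moment, N m; "width": finger opening in m.
Only numpy, scipy, OpenCV 4.12 (cv2) and the standard library are available. Lean on these libraries where they do the work, as an engineer would, in place of code of your own. Each camera call takes 0.05 s, during which the arm holds its last target.

## Working session

There is one attempt and no reset: what is moved stays moved. The work goes in short steps, Python scripts to look and compute and a tool call to move; the robot and the scene stay as the last step left them, time stands still between calls to the robot, and variables do not carry over. Pictures are saved under pics/ and viewed, and the job is handed in when it is done.

Besides the shell and the picture viewer there is one more tool, called after "Request:" as name(argument=value, ...) on one line, values as JSON. servo_tool: Moves the arm, as the interface text tells. Its arguments: {"type":"object","properties":{"moves":{"type":"array","items":{"type":"number"}},"gripper":{"type":"number"},"grip_force":{"type":"number"}},"required":["moves"]}

```bash
mkdir -p pics; cat > h.py <<'E'
import numpy as np, cv2
from rig import env
from scipy.spatial.transform import Rotation as R
def snap(name,fn):
    im=env.grab_frame(name); cv2.imwrite('pics/'+fn,im); return im
def ray(name,px):
    c=env.camera_info(name);K=np.array(c['K']);Rm=np.array(c['R']);t=np.array(c['t']).ravel()
    d=Rm.T@np.linalg.inv(K)@np.array([px[0],px[1],1.]); return -Rm.T@t,d
def onz(name,px,z):
    o,d=ray(name,px); return o+d*(z-o[2])/d[2]
def proj(name,X):
    c=env.camera_info(name);p=np.array(c['R'])@np.asarray(X)+np.array(c['t']).ravel();p=np.array(c['K'])@p;return p[:2]/p[2]
def st():
    s=env.observe(); q=np.array(s['tcp_rot'])
    print('t',round(s['t'],2),'pos',np.round(np.array(s['ee_pos'])*1000,1),'F',np.round(s['force'],1),'w',round(s['width']*1000,1)); 
    m=R.from_quat(q,scalar_first=True).as_matrix(); print(np.round(m,3).tolist()); return s,m
E
python3 - <<'E'
from h import *
s,m=st()
print(s['q'])
for n in ['top','side','wrist']:
    snap(n,n+'0.png'); c=env.camera_info(n); print(n,{k:np.round(v,3).tolist() for k,v in c.items() if hasattr(v,'__len__') and not isinstance(v,str)})
    if n!='wrist': print(-np.array(c['R']).T@np.array(c['t']).ravel())
E
```

```text
t 0.0 pos [151.1 528.3 210.4] F [-0.  -0.4  0.3] w 85.6
[[-0.961, 0.275, -0.001], [0.275, 0.961, -0.002], [0.0, -0.002, -1.0]]
[ 1.08921229e+00  2.59350911e-01  1.53607825e+00 -3.76495251e-05
  1.34796441e+00 -2.02836075e-01]
top {'K': [[491.42, 0.0, 274.476], [0.0, 491.42, 211.903], [0.0, 0.0, 1.0]], 'R': [[-0.004, -1.0, 0.012], [-0.984, 0.002, -0.176], [0.176, -0.013, -0.984]], 't': [0.067, 0.568, 0.921]}
[0.39705998 0.07715741 1.00567561]
side {'K': [[400.258, 0.0, 284.235], [0.0, 400.258, 208.574], [0.0, 0.0, 1.0]], 'R': [[0.953, -0.302, -0.021], [-0.212, -0.615, -0.759], [0.216, 0.728, -0.65]], 't': [-0.476, 0.237, 0.715]}
[ 0.34979912 -0.51802392  0.63501173]
wrist {'K': [[325.192, 0.0, 271.914], [0.0, 325.192, 209.987], [0.0, 0.0, 1.0]], 'T_tool_cam': [[0.001, -0.95, -0.312, 0.079], [1.0, 0.001, 0.0, -0.0], [0.0, -0.312, 0.95, -0.162], [0.0, 0.0, 0.0, 1.0]]}
```

View pics/top0.png

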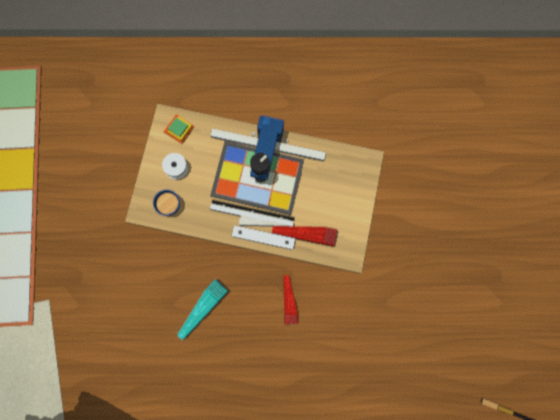

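View pics/side0.png

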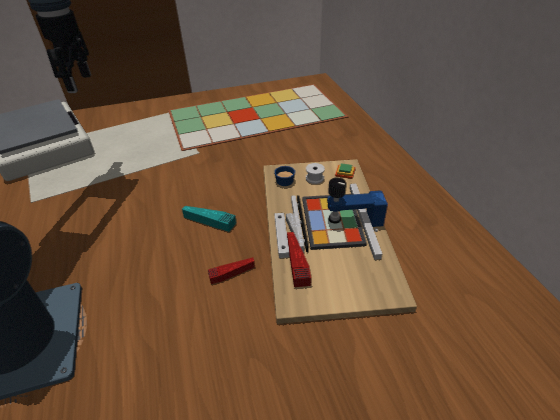

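View pics/wrist0.png

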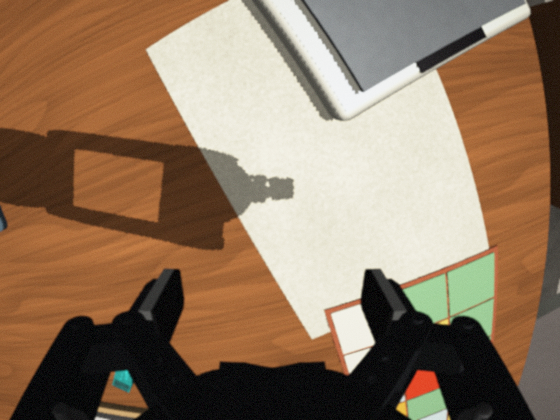

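The top view shows the board with corners near (157,104), (384,152), (361,271) and (127,221). The large red wedge spans x 273–338 at row 236, with its thumb block on the right (−y). The screw head is near (260,162). The small red wedge at (290,300) and the turquoise one at (203,310) are look-alikes.

```bash
cat > m1.py <<'E'
from h import *
im=cv2.imread('pics/top0.png')
cv2.imwrite('pics/top0crop.png',cv2.resize(im[95:280,115:395],None,fx=2.8,fy=2.8,interpolation=cv2.INTER_CUBIC))
hsv=cv2.cvtColor(im,cv2.COLOR_BGR2HSV)
c=np.array([onz('top',p,.018)[:2] for p in [(157,104),(384,152),(361,271),(127,221)]])
print('corners',c.round(3).tolist())
# red wedge
for n in ['top','side']:
    i=cv2.imread(f'pics/{n}0.png');h=cv2.cvtColor(i,cv2.COLOR_BGR2HSV)
    red=(((h[...,0]<6)|(h[...,0]>174))&(h[...,1]>170)&(h[...,2]>60)).astype(np.uint8)
    k,l,s,ce=cv2.connectedComponentsWithStats(red)
    for j in range(1,k):
        if s[j,4]>100:
            cn,_=cv2.findContours((l==j).astype(np.uint8),0,2); print(n,s[j],ce[j].round(1),cv2.approxPolyDP(cn[0],2,True).reshape(-1,2).tolist())
E
python3 m1.py
```

```text
corners [[0.807, 0.313], [0.701, -0.165], [0.453, -0.108], [0.556, 0.364]]
top [273 227  63  19 701] [306.9 233.4] [[273, 227], [273, 232], [332, 245], [335, 234], [332, 243], [332, 229], [329, 231], [322, 227]]
top [284 276  14  48 429] [289.  301.8] [[284, 276], [285, 323], [293, 316], [296, 317], [293, 323], [296, 323], [296, 309], [289, 278]]
side [307 199  13  11 101] [313.  203.9] [[307, 200], [309, 209], [319, 208], [317, 199]]
side [345 229  17  13 134] [352.8 234.8] [[345, 230], [348, 241], [361, 240], [357, 229]]
side [287 232  22  48 501] [296.  255.6] [[287, 234], [290, 260], [295, 279], [296, 276], [305, 276], [295, 276], [295, 272], [304, 272], [294, 271], [304, 270], [293, 269], [308, 265], [292, 232]]
side [209 258  45  21 306] [230.2 267. ] [[253, 259], [218, 266], [218, 274], [215, 276], [215, 269], [213, 276], [212, 273], [210, 275], [209, 269], [209, 276], [211, 278]]
```

View pics/top0crop.png

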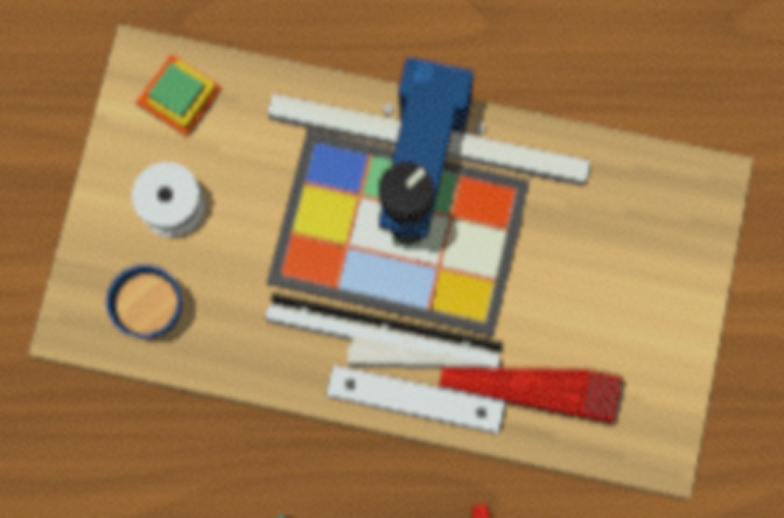

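```bash
cat > m2.py <<'E'
from h import *
w=np.array([onz('top',p,.018)[:2] for p in [(157,104),(384,152),(361,271),(127,221)]])
cr=lambda p:(p[0]/2.8+115-.3,p[1]/2.8+95-.3)
w=np.array([onz('top',cr(p),.018)[:2] for p in [(120,26),(750,157),(690,497),(30,354)]])
j=np.array([(135,250),(135,-240),(-125,-240),(-125,250)])/1e3
A=j-j.mean(0);B=w-w.mean(0);U,S,V=np.linalg.svd(A.T@B);Rm=(U@V).T
yaw=np.arctan2(Rm[1,0],Rm[0,0]);o=w.mean(0)-Rm@j.mean(0)
print('yaw',yaw,'o',o,'res',((j@Rm.T+o-w)*1e3).round(1).tolist())
J=lambda X:(np.asarray(X)[:2]-o)@Rm*1e3
im=cv2.imread('pics/top0.png');
for nm,pts,z in [('fence',[(272,95),(592,160),(588,183),(268,118)],.034),('rail',[(335,366),(503,404),(500,432),(328,395)],.034),('head',[(406,192)],.131),('wedge end top',[(623,376),(615,422)],.044),('wedge tip',[(441,367),(440,386)],.044),('clamp',[(381,226),(432,236)],.084),('panel',[(308,128),(527,182),(492,333),(268,285)],.026),('bar',[(268,318),(499,366),(502,347)],.038)]:
    print(nm,[(np.round(J(onz('top',cr(p),z)),1).tolist(),np.round(onz('top',cr(p),z)*1e3,1).tolist()) for p in pts])
np.savez('jig.npz',yaw=yaw,o=o,R=Rm)
# predicted in side: head top, board corners
H=onz('top',cr((406,192)),.131);print('head in side',proj('side',H))
print([proj('side',[*x,.018]).round(1).tolist() for x in w], proj('side',onz('top',cr((619,399)),.044)))
i=cv2.imread('pics/side0.png');cv2.imwrite('pics/side0crop.png',cv2.resize(i[155:320,255:415],None,fx=3.5,fy=3.5,interpolation=cv2.INTER_CUBIC))
E
python3 m2.py
```

```text
yaw -0.21548956527987398 o [0.62312478 0.09807368] res [[1.8, 2.1], [0.3, -2.9], [-1.1, -1.3], [-1.0, 2.1]]
fence [([99.8, 119.6], [746.2, 193.6, 34.0]), ([101.3, -121.2], [696.2, -42.0, 34.0]), ([83.5, -121.7], [678.7, -38.7, 34.0]), ([81.9, 118.4], [728.5, 196.2, 34.0])]
rail [([-87.6, 28.9], [543.7, 145.1, 34.0]), ([-89.0, -93.8], [516.1, 25.5, 34.0]), ([-109.0, -95.7], [496.2, 27.8, 34.0]), ([-109.0, 29.1], [522.9, 149.8, 34.0])]
head [([22.1, -0.6], [644.6, 92.8, 131.0])]
wedge end top [([-52.9, -172.4], [534.5, -59.1, 44.0]), ([-86.2, -173.1], [501.9, -52.6, 44.0])]
wedge tip [([-73.8, -45.4], [541.3, 69.5, 44.0]), ([-87.2, -47.5], [527.8, 70.3, 44.0])]
clamp [([7.5, 14.7], [633.6, 110.9, 84.0]), ([8.1, -21.1], [626.5, 75.7, 84.0])]
panel [([83.2, 89.2], [723.5, 167.4, 26.0]), ([77.1, -77.9], [681.8, 5.4, 26.0]), ([-39.1, -75.8], [568.8, 32.4, 26.0]), ([-38.9, 90.5], [604.5, 194.8, 26.0])]
bar [([-64.5, 83.0], [577.9, 192.9, 38.0]), ([-63.5, -85.4], [542.8, 28.2, 38.0]), ([-49.7, -84.7], [556.5, 25.9, 38.0])]
head in side [335.57609077 181.94985071]
[[356.1, 158.3], [416.1, 303.5], [276.3, 316.8], [263.0, 164.6]] [301.91882202 276.54944509]
```

```bash
sleep 1
```

```text
(no output)
```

View pics/side0crop.png

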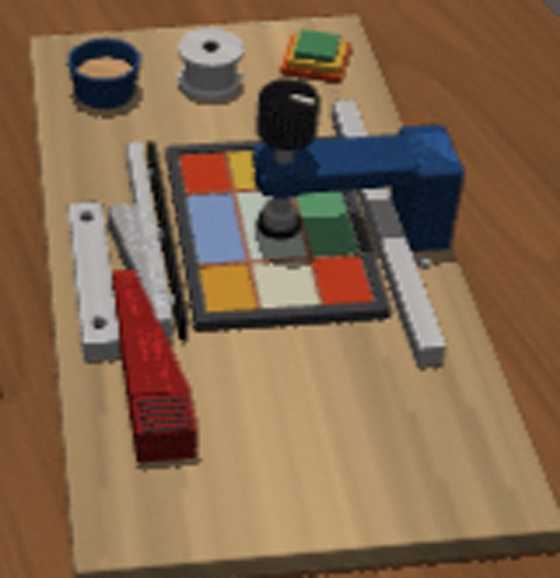

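Request:
servo_tool(moves=[0, 0, 0, 0.15, 0, 0, 0, 0.15, 0, 0, 0, 0.15, 0, 0, 0, 0.15, 0, 0, 0, 0.15, 0, 0, 0, 0.15, 0, 0, 0, 0.15, 0, 0, 0, 0.15, 0, 0, 0, 0.15, 0, 0, 0, 0.15, -10, 10, 0, 0.008, -20, 18, 0, 0, -30, 28, 0, 0, -34, 32, 0, 0, -34, 32, 0, 0, -34, 32, 0, 0, -34, 32, 0, 0, -34, 32, 0, 0, -34, 32, 0, 0, -34, 32, 0, 0], gripper=255, grip_force=40)

```text
t: 2.15
ee_pos: [0.3612, 0.1753, 0.2113]
tcp_rot: [0.0, 0.778, 0.628, 0.0]
force: [0.1, 1.5, -0.3]
width: -0.0002
```

```bash
cat >> h.py <<'E'
def jig(p):
    d=np.load('jig.npz'); return ((np.asarray(p)[:2]-d['o'])@d['R'])*1e3
def stj():
    s,m=st(); d=np.load('jig.npz'); j=jig(s['ee_pos']); tx=np.arctan2(m[1,0],m[0,0])
    print('jig xy',j.round(1),'z',round(s['ee_pos'][2]*1e3,1),'toolx-jigy',round(tx-(np.pi/2+float(d['yaw'])),4),'q6',round(s['q'][5],3),'Fjig(x,y)',(s['force'][:2]@d['R']).round(1),'tq',np.round(s['ft_torque'],2)); return s,m
E
python3 -c "
from h import *
stj()"
```

```text
t 2.15 pos [361.2 175.3 211.3] F [ 0.1  1.5 -0.3] w -0.2
[[0.21, 0.978, 0.0], [0.978, -0.21, -0.0], [-0.0, 0.0, -1.0]]
jig xy [-272.4   19.4] z 211.3 toolx-jigy 0.0039 q6 0.384 Fjig(x,y) [-0.2  1.5] tq [-0.01 -0.02 -0.  ]
```

Request:
servo_tool(moves=[-36, 34, 0, 0.004, -37, 34, 0, 0, -37, 34, 0, 0, -37, 34, 0, 0, -37, 34, 0, 0, -35, 33, 0, 0, 0, 0, 20, 0, 0, 0, 40, 0, 0, 0, 40, 0, 0, 0, 30, 0, 0, 0, 20, 0, 0, 0, 0, 0])

```text
t: 3.35
ee_pos: [0.5078, -0.0789, 0.0583]
tcp_rot: [-0.003, 0.779, 0.626, -0.002]
force: [-0.4, 0.4, 0.4]
width: 0.0002
```

```bash
python3 -c "
from h import *
stj()
snap('wrist','w1.png');snap('side','s1.png')"
```

```text
t 3.35 pos [507.8 -78.9  58.3] F [-0.4  0.4  0.4] w 0.2
[[0.215, 0.977, -0.007], [0.977, -0.215, 0.002], [0.001, -0.007, -1.0]]
jig xy [ -74.8 -197.6] z 58.3 toolx-jigy -0.0014 q6 -0.154 Fjig(x,y) [-0.5  0.3] tq [-0.01  0.01 -0.06]
```

View pics/w1.png

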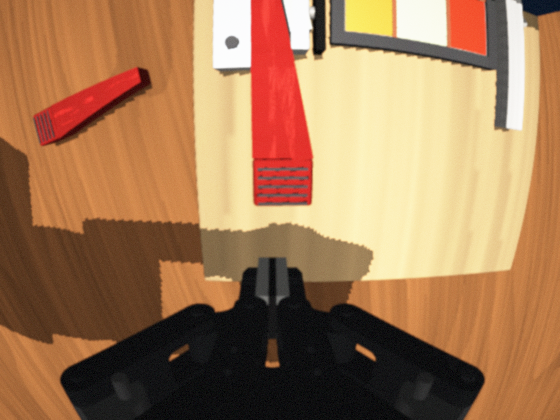

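View pics/s1.png

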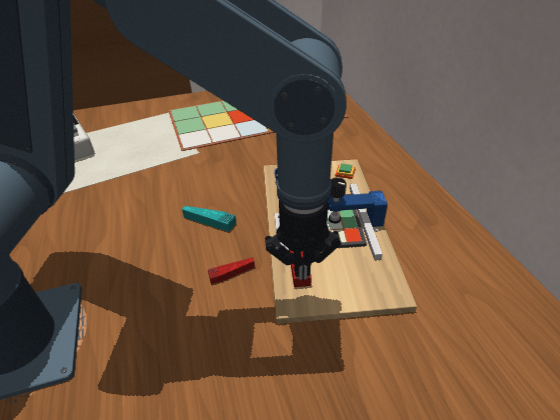

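The wrist view shows the thumb block's end edge at row 204, columns 254–312, and the shut fingers at column 272. The wedge therefore lies slightly to tool +y.

```bash
cat >> h.py <<'E'
def wray(px,s):
    c=env.camera_info('wrist');K=np.array(c['K']);T=np.array(c['T_tool_cam'])
    d=np.array([px[0]-K[0,2],px[1]-K[1,2]]);r=np.linalg.norm(d);th=r/K[0,0]
    v=np.array([*(d/max(r,1e-9)*np.sin(th)),np.cos(th)])
    m=R.from_quat(s['tcp_rot'],scalar_first=True).as_matrix()
    return m@T[:3,3]+np.array(s['ee_pos']),m@T[:3,:3]@v
def wz(px,z,s):
    o,d=wray(px,s);return o+d*(z-o[2])/d[2]
E
python3 -c "
from h import *
s,m=stj()
for p in [(254,204),(312,203),(253,158),(312,158),(250,66),(219,66)]: print(p,jig(wz(p,.044,s)).round(1))
"
```

```text
t 3.45 pos [510.7 -79.7  61.5] F [ 0.  -0.3  0.2] w 0.2
[[0.216, 0.976, -0.001], [0.976, -0.216, 0.0], [-0.0, -0.001, -1.0]]
jig xy [ -71.8 -197.7] z 61.5 toolx-jigy -0.0026 q6 -0.153 Fjig(x,y) [ 0.1 -0.3] tq [-0.02 -0.01  0.04]
(254, 204) [ -81.5 -173.5]
(312, 203) [ -47.8 -172.9]
(253, 158) [ -81.6 -146.6]
(312, 158) [ -48.6 -146.6]
(250, 66) [-82.8 -95.4]
(219, 66) [-99.7 -94.8]
```

Request:
servo_tool(moves=[0, 2, 12, 0.0, 0, 2, 12, 0, 0, 0, 8, 0, 0, 0, 3, 0, 0, 0, 0, 0, 4, 0, 0, 0, 4, 0, 0, 0, 4, 0, 0, 0, 4, 0, 0, 0, 4, 0, 0, 0, 4, 0, 0, 0, 4, 0, 0, 0, 4, 0, 0, 0, 4, 0, 0, 0, 4, 0, 0, 0])

```text
t: 4.95
ee_pos: [0.5237, -0.0408, 0.0262]
tcp_rot: [-0.0, 0.78, 0.625, -0.0]
force: [1.0, 0.0, 0.8]
width: -0.0
```

```bash
python3 -c "
from h import *
s,m=stj()
snap('wrist','w2.png')"
```

```text
t 4.95 pos [523.7 -40.8  26.2] F [1.  0.  0.8] w -0.0
[[0.218, 0.976, -0.0], [0.976, -0.218, -0.0], [-0.0, -0.0, -1.0]]
jig xy [ -67.4 -156.9] z 26.2 toolx-jigy -0.0045 q6 -0.07 Fjig(x,y) [1.  0.2] tq [ 0.01  0.02 -0.  ]
```

View pics/w2.png

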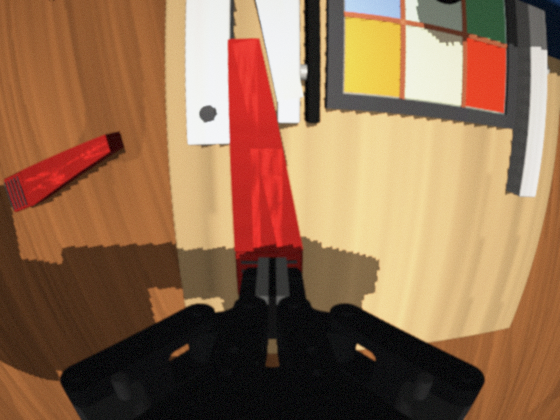

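The wedge has been contacted and its tip is at about (245,40) in the picture. I'm checking how far it has moved.

```bash
python3 -c "
from h import *
s,m=stj()
for p in [(230,41),(258,40),(240,262),(302,262)]: print(p,jig(wz(p,.044,s)).round(1))
for p in [(188,144),(232,140)]: print(p,jig(wz(p,.034,s)).round(1))
"
```

```text
t 5.0 pos [523.8 -40.3  26.2] F [-1.1  0.9  0.4] w -0.3
[[0.218, 0.976, -0.0], [0.976, -0.218, 0.0], [0.0, -0.0, -1.0]]
jig xy [ -67.5 -156.4] z 26.2 toolx-jigy -0.0043 q6 -0.07 Fjig(x,y) [-1.3  0.6] tq [ 0.07 -0.05  0.03]
(230, 41) [-84.7 -46.8]
(258, 40) [-72.5 -46.7]
(240, 262) [ -82.7 -151.5]
(302, 262) [ -51.8 -151.6]
(188, 144) [-107.3  -93.7]
(232, 140) [-85.6 -92.4]
```

```bash
python3 -c "
from h import *
i=snap('side','s2.png');cv2.imwrite('pics/s2c.png',cv2.resize(i[155:320,255:415],None,fx=3.5,fy=3.5,interpolation=cv2.INTER_CUBIC))
i=cv2.imread('pics/w2.png');cv2.imwrite('pics/w2c.png',cv2.resize(i[200:340,200:350],None,fx=4,fy=4,interpolation=cv2.INTER_CUBIC))
d=np.load('jig.npz')
for jj in [(-68,-156.5,.026),(-68,-145.5,.026),(-52,-173,.044),(-52,-146,.044)]:
  w=d['R']@np.array(jj[:2])/1e3+d['o'];print(jj,proj('side',[*w,jj[2]]).round(1),((proj('side',[*w,jj[2]])-[255,155])*3.5).round())
"
```

```text
(-68, -156.5, 0.026) [301.6 276. ] [163. 424.]
(-68, -145.5, 0.026) [300.9 271.7] [161. 408.]
(-52, -173, 0.044) [311.2 275.9] [197. 423.]
(-52, -146, 0.044) [309.2 265.1] [190. 385.]
```

View pics/s2c.png

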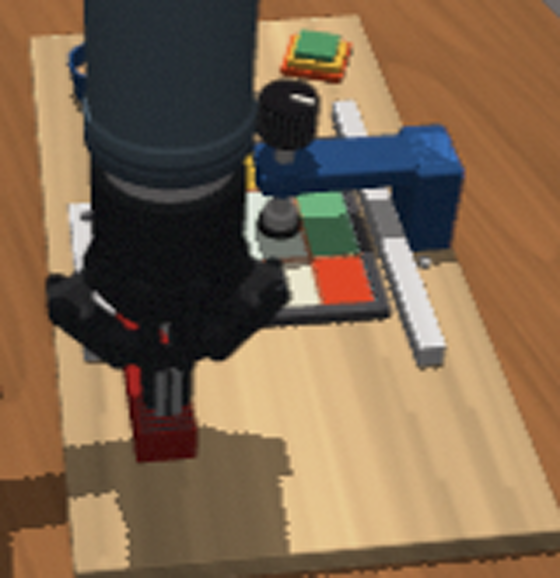

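View pics/w2c.png

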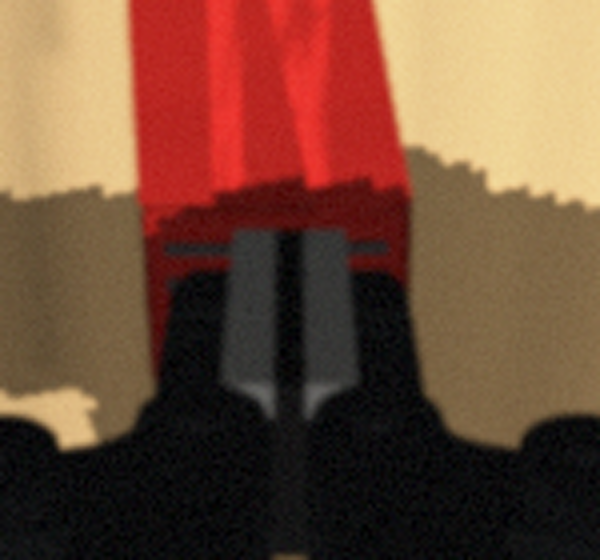

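```bash
python3 -c "
from h import *
s,m=stj()
for p in [(272,258)]:
  o,d=wray(p,s)
  o=m.T@(o-np.array(s['ee_pos']));d=m.T@d
  for x in (0,.005,.011): print(x,((o+d*(x-o[0])/d[0])*1e3).round(1))
for p in [(302.1,272.7)]:
  o,d=ray('side',p)
  o=m.T@(o-np.array(s['ee_pos']));d=m.T@d
  for x in (-.011,0,.011): print(x,((o+d*(x-o[0])/d[0])*1e3).round(1))
"
```

```text
t 5.05 pos [523.7 -40.6  26.2] F [-0.1  0.1 -0.2] w -0.1
[[0.218, 0.976, -0.0], [0.976, -0.218, 0.0], [0.0, -0.0, -1.0]]
jig xy [ -67.4 -156.7] z 26.2 toolx-jigy -0.004 q6 -0.071 Fjig(x,y) [-0.1  0.1] tq [ 0.02 -0.01  0.05]
0 [ 0.   0.7 -3.5]
0.005 [  5.    0.7 -13.5]
0.011 [ 11.    0.7 -25.5]
-0.011 [-11.   -1.2 -22.9]
0 [ 0.   0.2 -9.9]
0.011 [11.   1.7  3.2]
```

The wrist and side views both show the shut fingers hovering above the thumb block. The wedge hasn't moved: its end is still at crop row 430–460. So the real fingertips are higher than the TCP reading says. I'll back off behind the wedge and feel for the board carefully.

Request:
servo_tool(moves=[-8, 0, 0, 0, -10, 0, 0, 0, -10, 0, 0, 0, -8, 0, 0, 0, 0, 0, 0, 0, 0, 0, 0, 0])

```text
t: 5.65
ee_pos: [0.5157, -0.0768, 0.0262]
tcp_rot: [-0.0, 0.781, 0.625, 0.0]
force: [-0.0, 0.1, -1.2]
width: 0.0001
```

```bash
python3 -c "
from h import *
s,m=stj()
i=snap('wrist','w3.png')
j=snap('side','s3.png')
cv2.imwrite('pics/c3.png',np.hstack([cv2.resize(i[140:340,200:350],(450,600),interpolation=2),cv2.resize(j[215:315,260:318],(348,600),interpolation=2)]))
"
```

```text
t 5.65 pos [515.7 -76.8  26.2] F [-0.   0.1 -1.2] w 0.1
[[0.219, 0.976, -0.0], [0.976, -0.219, 0.0], [0.0, -0.0, -1.0]]
jig xy [ -67.6 -193.8] z 26.2 toolx-jigy -0.0058 q6 -0.141 Fjig(x,y) [-0.   0.1] tq [ 0.01 -0.05 -0.01]
```

View pics/c3.png

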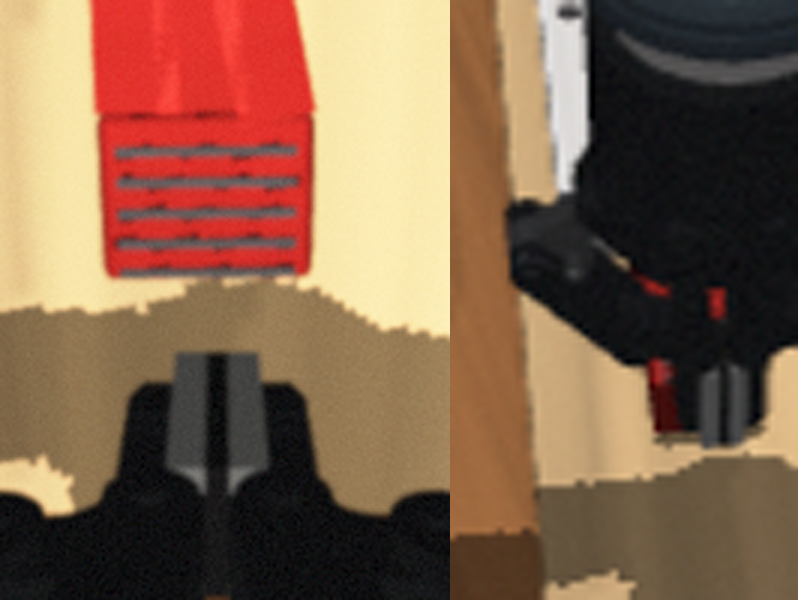

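Request:
servo_tool(moves=[0, 0, 2, 0, 0, 0, 2, 0, 0, 0, 1, 0, 0, 0, 1, 0, 0, 0, 1, 0, 0, 0, 0, 0])

```text
t: 6.35
ee_pos: [0.5157, -0.0762, 0.019]
tcp_rot: [-0.0, 0.78, 0.625, -0.0]
force: [-0.3, -0.6, -0.4]
width: 0.0001
```

Request:
servo_tool(moves=[0, 0, 1, 0, 0, 0, 1, 0, 0, 0, 1, 0, 0, 0, 1, 0, 0, 0, 0, 0])

```text
t: 6.85
ee_pos: [0.5157, -0.0763, 0.0151]
tcp_rot: [-0.0, 0.78, 0.625, -0.0]
force: [0.4, -0.7, 0.4]
width: 0.0002
```

Request:
servo_tool(moves=[0, 0, 2, 0, 0, 0, 2, 0, 0, 0, 1, 0, 0, 0, 1, 0, 0, 0, 1, 0, 0, 0, 0, 0])

```text
t: 7.45
ee_pos: [0.5157, -0.0762, 0.0081]
tcp_rot: [-0.0, 0.78, 0.625, -0.0]
force: [-0.9, -0.2, 0.3]
width: -0.0002
```

```bash
python3 -c "
from h import *
s,m=stj()
i=snap('wrist','w4.png')
j=snap('side','s4.png')
cv2.imwrite('pics/c4.png',np.hstack([cv2.resize(i[140:340,200:350],(450,600),interpolation=2),cv2.resize(j[215:315,260:318],(348,600),interpolation=2)]))
"
```

```text
t 7.45 pos [515.7 -76.2   8.1] F [-0.9 -0.2  0.3] w -0.2
[[0.218, 0.976, -0.0], [0.976, -0.218, 0.0], [0.0, -0.0, -1.0]]
jig xy [ -67.6 -193.3] z 8.1 toolx-jigy -0.0045 q6 -0.141 Fjig(x,y) [-0.8 -0.4] tq [-0.   -0.04 -0.03]
```

View pics/c4.png

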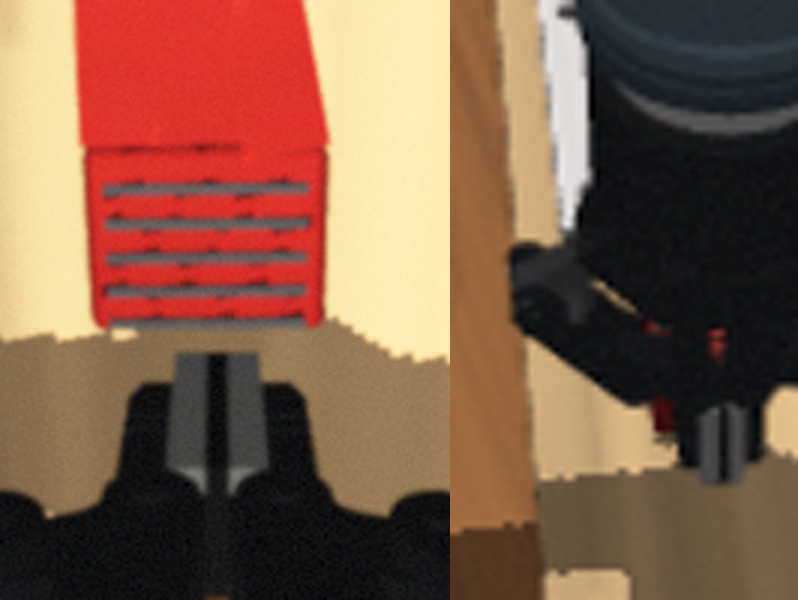

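Now the tips are clearly below the block's top, and free of the board. I'll push.

Request:
servo_tool(moves=[4, 0, 0, 0, 4, 0, 0, 0, 4, 0, 0, 0, 4, 0, 0, 0, 4, 0, 0, 0, 4, 0, 0, 0, 4, 0, 0, 0, 4, 0, 0, 0])

```text
t: 8.35
ee_pos: [0.5229, -0.0447, 0.0082]
tcp_rot: [0.0, 0.78, 0.625, -0.0]
force: [-0.5, -2.3, 0.9]
width: 0.0
```

```bash
python3 -c "
from h import *
s,m=stj()
i=snap('wrist','w5.png')
"
```

```text
t 8.35 pos [522.9 -44.7   8.2] F [-0.5 -2.3  0.9] w 0.0
[[0.218, 0.976, 0.0], [0.976, -0.218, -0.0], [-0.0, 0.0, -1.0]]
jig xy [ -67.4 -160.9] z 8.2 toolx-jigy -0.0044 q6 -0.078 Fjig(x,y) [-0.  -2.3] tq [-0.31  0.18 -0.01]
```

View pics/w5.png

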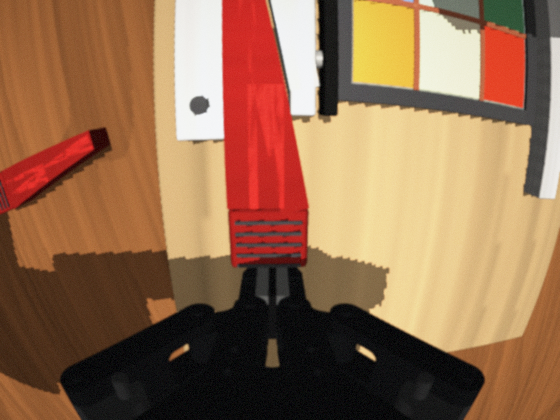

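Request:
servo_tool(moves=[4, 0, 0, 0, 4, 0, 0, 0, 4, 0, 0, 0, 4, 0, 0, 0, 4, 0, 0, 0, 2, 0, 0, 0])

```text
t: 9.0
ee_pos: [0.5275, -0.0232, 0.0082]
tcp_rot: [-0.0, 0.78, 0.625, -0.0]
force: [-1.9, -3.3, 2.9]
width: 0.0003
```

```bash
python3 -c "
from h import *
s,m=stj()
"
```

```text
t 9.0 pos [527.5 -23.2   8.2] F [-1.9 -3.3  2.9] w 0.3
[[0.218, 0.976, -0.0], [0.976, -0.218, 0.0], [-0.0, -0.0, -1.0]]
jig xy [ -67.5 -138.9] z 8.2 toolx-jigy -0.0042 q6 -0.036 Fjig(x,y) [-1.2 -3.6] tq [-0.4   0.4   0.01]
```

Request:
servo_tool(moves=[2, 0, 0, 0, 2, 0, 0, 0, 2, 0, 0, 0, 2, 0, 0, 0, 2, 0, 0, 0, 2, 0, 0, 0, 0, 0, 0, 0])

```text
t: 9.7
ee_pos: [0.5296, -0.0119, 0.008]
tcp_rot: [-0.0, 0.78, 0.625, -0.001]
force: [-4.1, -4.7, 3.2]
width: -0.0
```

```bash
python3 -c "
from h import *
s,m=stj()
"
```

```text
t 9.7 pos [529.6 -11.9   8. ] F [-4.1 -4.7  3.2] w -0.0
[[0.218, 0.976, -0.001], [0.976, -0.218, -0.0], [-0.001, -0.001, -1.0]]
jig xy [ -67.9 -127.4] z 8.0 toolx-jigy -0.0043 q6 -0.013 Fjig(x,y) [-3.  -5.4] tq [-0.63  0.54 -0.01]
```

Request:
servo_tool(moves=[2, 0, 0, 0, 2, 0, 0, 0, 2, 0, 0, 0, 2, 0, 0, 0, 0, 0, 0, 0])

```text
t: 10.2
ee_pos: [0.5311, -0.0052, 0.008]
tcp_rot: [0.0, 0.78, 0.625, -0.001]
force: [-5.1, -8.4, 2.5]
width: -0.0004
```

```bash
python3 -c "
from h import *
s,m=stj()
i=snap('wrist','w6.png')
"
```

```text
t 10.2 pos [531.1  -5.2   8. ] F [-5.1 -8.4  2.5] w -0.4
[[0.218, 0.976, -0.002], [0.976, -0.218, -0.002], [-0.002, -0.002, -1.0]]
jig xy [ -67.9 -120.5] z 8.0 toolx-jigy -0.004 q6 0.003 Fjig(x,y) [-3.2 -9.3] tq [-1.37  0.77  0.04]
```

View pics/w6.png

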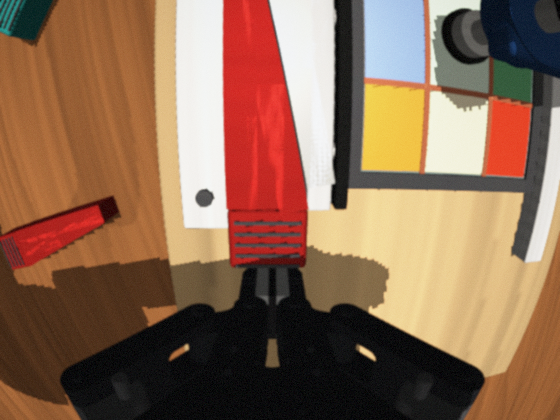

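The wrist view shows the wedge filling the gap along the rail, the bar against the panel, and the panel's right edge at the fence (column 525). The push is 9 N, so I continue towards 20 N.

Request:
servo_tool(moves=[2, 0, 0, 0, 2, 0, 0, 0, 2, 0, 0, 0, 0, 0, 0, 0])

```text
t: 10.65
ee_pos: [0.5323, 0.0004, 0.008]
tcp_rot: [0.0, 0.78, 0.625, -0.002]
force: [-6.8, -10.5, 3.1]
width: 0.0003
```

```bash
python3 -c "
from h import *
s,m=stj()
"
```

```text
t 10.65 pos [5.323e+02 4.000e-01 8.000e+00] F [ -6.8 -10.5   3.1] w 0.3
[[0.218, 0.976, -0.002], [0.976, -0.218, -0.002], [-0.003, -0.002, -1.0]]
jig xy [ -67.9 -114.9] z 8.0 toolx-jigy -0.0039 q6 0.014 Fjig(x,y) [ -4.4 -11.7] tq [-1.57  0.83  0.01]
```

Request:
servo_tool(moves=[2, -0.3, 0, 0, 2, -0.3, 0, 0, 2, -0.3, 0, 0, 0, 0, 0, 0])

```text
t: 11.05
ee_pos: [0.5332, 0.0046, 0.0081]
tcp_rot: [0.001, 0.78, 0.626, -0.002]
force: [-4.9, -16.6, 1.2]
width: 0.0002
```

```bash
python3 -c "
from h import *
s,m=stj()
"
```

```text
t 11.05 pos [533.2   4.6   8.1] F [ -4.9 -16.6   1.2] w 0.2
[[0.217, 0.976, -0.001], [0.976, -0.217, -0.005], [-0.005, -0.0, -1.0]]
jig xy [ -67.8 -110.5] z 8.1 toolx-jigy -0.0034 q6 0.026 Fjig(x,y) [ -1.2 -17.3] tq [-2.81  0.82 -0.  ]
```

Request:
servo_tool(moves=[1.5, 0, 0, 0, 1.5, 0, 0, 0, 0, 0, 0, 0])

```text
t: 11.35
ee_pos: [0.5337, 0.0066, 0.0081]
tcp_rot: [0.002, 0.78, 0.626, -0.003]
force: [-6.1, -20.7, 2.4]
width: -0.0003
```

```bash
python3 -c "
from h import *
s,m=stj()
"
```

```text
t 11.35 pos [533.7   6.6   8.1] F [ -6.1 -20.7   2.4] w -0.3
[[0.217, 0.976, -0.002], [0.976, -0.217, -0.006], [-0.006, -0.0, -1.0]]
jig xy [ -67.8 -108.4] z 8.1 toolx-jigy -0.0032 q6 0.032 Fjig(x,y) [ -1.6 -21.5] tq [-3.42  0.92  0.05]
```

21.5 N, so it is jammed. I'll back off, rise and look.

Request:
servo_tool(moves=[-4, 0, 0, 0, -10, 0, 0, 0, -15, 0, 0, 0, -15, 0, -5, 0, 0, 0, -30, 0, 0, 0, -40, 0, 0, 0, -45, 0, 0, 0, -45, 0, 0, 0, -30, 0, 0, 0, 0, 0])

```text
t: 12.35
ee_pos: [0.5276, -0.0337, 0.2089]
tcp_rot: [0.004, 0.781, 0.625, 0.003]
force: [1.1, -0.6, -0.2]
width: -0.0
```

```bash
python3 -c "
from h import *
s,m=stj()
i=snap('wrist','w7.png');j=snap('side','s7.png')
cv2.imwrite('pics/s7c.png',cv2.resize(j[155:320,255:415],None,fx=3.5,fy=3.5,interpolation=cv2.INTER_CUBIC))
"
```

```text
t 12.35 pos [527.6 -33.7 208.9] F [ 1.1 -0.6 -0.2] w -0.0
[[0.219, 0.976, 0.01], [0.976, -0.219, -0.003], [-0.0, 0.011, -1.0]]
jig xy [ -65.2 -149.2] z 208.9 toolx-jigy -0.0049 q6 -0.055 Fjig(x,y) [ 1.2 -0.4] tq [-0.02  0.02 -0.01]
```

View pics/w7.png

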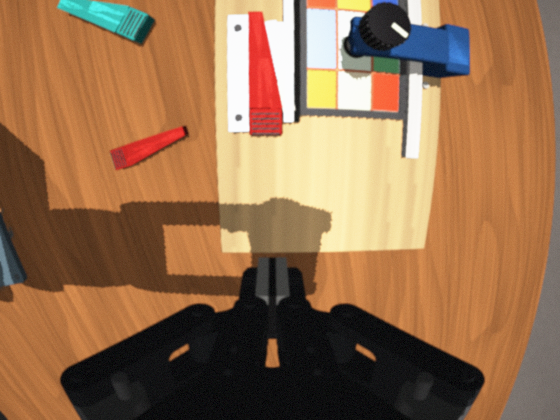

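View pics/s7c.png

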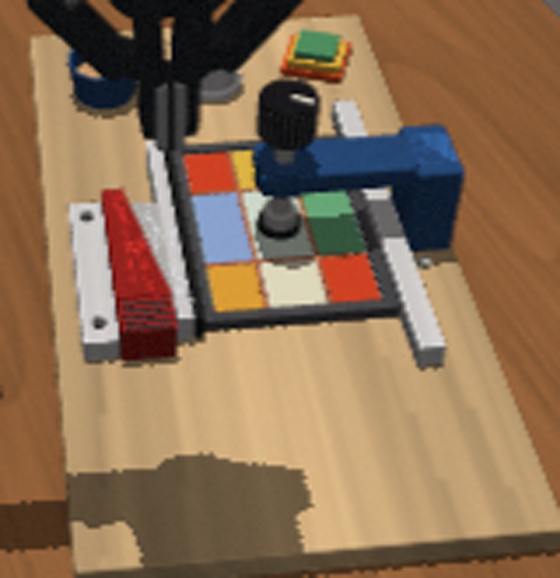

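The wedge is jammed with its block now flush beside the rail end, and the panel's edge lies against the fence. The screw head's top is at about (383,27) in the wrist view. Next I move over the head and open the gripper.

Request:
servo_tool(moves=[25, 15, 0, 0.005, 40, 24, 0, 0, 40, 24, 0, 0, 30, 18, 0, 0, 13, 7, 0, 0, 0, 0, 0, 0, 0, 0, 0, 0, 0, 0, 0, 0, 0, 0, 0, 0], gripper=0)

```text
t: 13.35
ee_pos: [0.6428, 0.0915, 0.2031]
tcp_rot: [-0.0, 0.782, 0.623, -0.0]
force: [0.2, -0.0, 0.6]
width: 0.0852
```

```bash
python3 -c "
from h import *
s,m=stj()
i=snap('wrist','w8.png')
"
```

```text
t 13.35 pos [642.8  91.5 203.1] F [ 0.2 -0.   0.6] w 85.2
[[0.224, 0.975, -0.001], [0.975, -0.224, -0.0], [-0.0, -0.001, -1.0]]
jig xy [20.7 -2.2] z 203.1 toolx-jigy -0.0108 q6 0.196 Fjig(x,y) [0.2 0. ] tq [ 0.01 -0.01 -0.04]
```

View pics/w8.png

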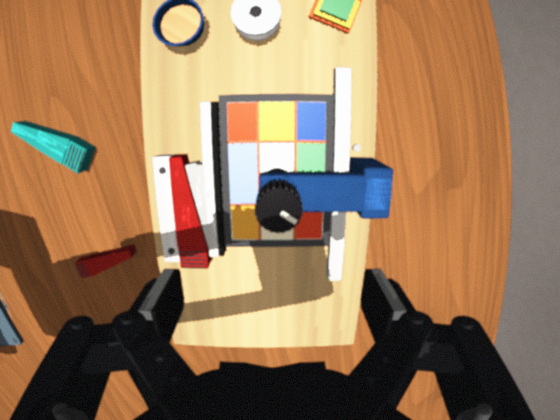

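```bash
python3 -c "
from h import *
i=cv2.imread('pics/w8.png');cv2.imwrite('pics/w8c.png',cv2.resize(i[160:250,230:330],None,fx=7,fy=6.6,interpolation=cv2.INTER_CUBIC))
s=env.observe()
hsv=cv2.cvtColor(i,cv2.COLOR_BGR2HSV)
m=((i.max(2)<62)).astype(np.uint8);m[:160]=0;m[250:]=0;m[:,:235]=0;m[:,320:]=0
k,l,st_,ce=cv2.connectedComponentsWithStats(m);print([ (st_[j].tolist(),ce[j].round(1).tolist()) for j in range(1,k) if st_[j,4]>150])
"
```

```text
[([256, 180, 46, 52, 1699], [277.4, 205.2]), ([250, 241, 70, 5, 322], [284.1, 242.9])]
```

View pics/w8c.png

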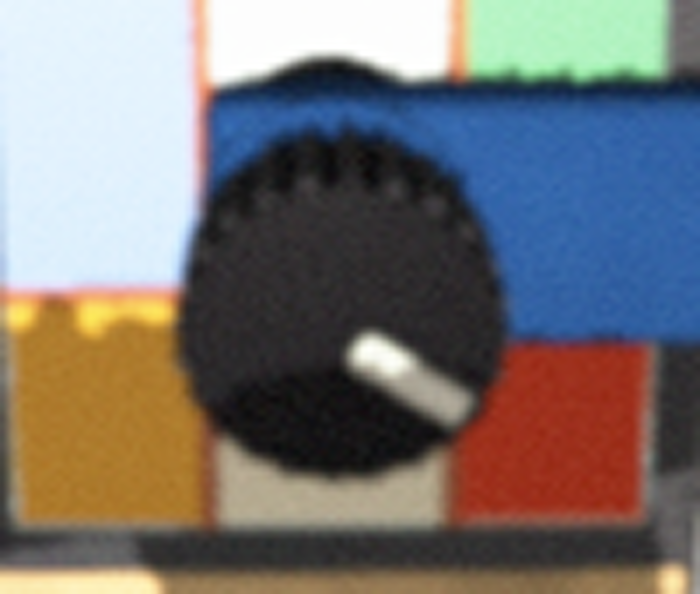

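```bash
python3 -c "
from h import *
s=env.observe()
for z in (.133,.131): 
  H=wz((279,209.5),z,s); print(H*1e3,jig(H),jig(wz((283,214),z,s)), 'clamp/panel check')
o1,d1=wray((279,209.5),s);o2,d2=ray('side',(337.6,181.3));o3,d3=ray('top',(406/2.8+114.7,192/2.8+94.7))
A=np.zeros((3,3));b=np.zeros(3)
for o,d in((o1,d1),(o2,d2),(o3,d3)):
  d=d/np.linalg.norm(d);P=np.eye(3)-np.outer(d,d);A+=P;b+=P@o
X=np.linalg.solve(A,b);print('tri',X*1e3,jig(X))
for o,d in((o1,d1),(o2,d2),(o3,d3)):
  d=d/np.linalg.norm(d);print(((np.eye(3)-np.outer(d,d))@(X-o)*1e3).round(1))
print('fence corners etc', jig(wz((329,279),.034,s)), jig(wz((336,70),.034,s)))
"
```

```text
[649.70867443  93.82792166 133.        ] [26.87690697  1.53675644] [29.89112346 -2.07117769] clamp/panel check
[649.60879878  93.18191538 131.        ] [26.91747401  0.88433512] [29.95761427 -2.75462905] clamp/panel check
tri [647.92482533  92.96611924 130.43210946] [25.31859055  0.31345316]
[-1.7 -0.   0.1]
[-1.3 -0.1 -0.9]
[3.  0.1 0.8]
fence corners etc [  88.11110382 -118.00201532] [ 87.28648793 116.50364811]
```

Request:
servo_tool(moves=[2.5, 4.6, 0, -0.15, 0, 0, 0, -0.15, 0, 0, 0, -0.15, 0, 0, 0, -0.15, 0, 0, 0, -0.15, 0, 0, 0, -0.15, 0, 0, 0, -0.15, 0, 0, 0, -0.15, 0, 0, 0, -0.15, 0, 0, 0, -0.15, 0, 0, 0, -0.15, 0, 0, 0, -0.15, 0, 0, 0, -0.15, 0, 0, 0, -0.15, 0, 0, 0, -0.15, 0, 0, 0, -0.15, 0, 0, 0, -0.15, 0, 0, 0, -0.15, 0, 0, 0, -0.15, 0, 0, 0, -0.15])

```text
t: 15.4
ee_pos: [0.6483, 0.0933, 0.2036]
tcp_rot: [0.0, -0.569, 0.823, -0.0]
force: [0.1, 0.1, -0.0]
width: 0.0856
```

```bash
cat >> h.py <<'E'
def head(x=647.9,y=93.0):
    s,m=stj(); e=np.array([x,y])/1e3-s['ee_pos'][:2]; print('err tool xy mm',(m[:2,:2].T@e*1e3).round(1)); return s,m
E
python3 -c "
from h import *
s,m=head()
i=snap('wrist','w9.png')
"
```

```text
t 15.4 pos [648.3  93.3 203.6] F [ 0.1  0.1 -0. ] w 85.6
[[-0.353, -0.935, 0.0], [-0.935, 0.353, -0.0], [-0.0, -0.0, -1.0]]
jig xy [25.6  0.7] z 203.6 toolx-jigy -3.2873 q6 -2.807 Fjig(x,y) [0.1 0.1] tq [0.01 0.04 0.02]
err tool xy mm [0.4 0.2]
```

View pics/w9.png

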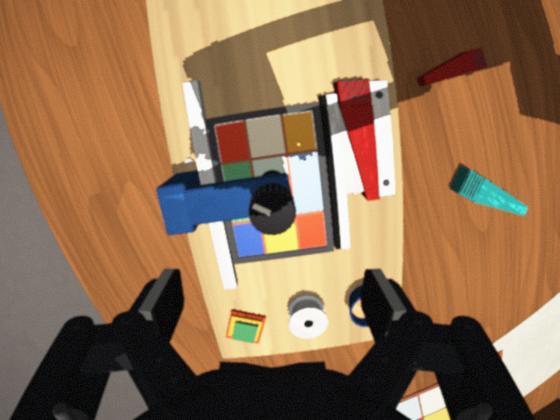

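The head (centre about (272,210)) lies on the tool's centre line from this side too. I'll descend.

Request:
servo_tool(moves=[0, 0, 20, 0, 0, 0, 30, 0, 0, 0, 30, 0, 0, 0, 20, 0, 0, 0, 8, 0, 0, 0, 0, 0, 0, 0, 0, 0])

```text
t: 16.15
ee_pos: [0.6493, 0.0938, 0.0965]
tcp_rot: [0.001, -0.566, 0.824, -0.001]
force: [-0.2, 0.7, 1.1]
width: 0.0852
```

```bash
python3 -c "
from h import *
s,m=head()
j=snap('side','s10.png')
cv2.imwrite('pics/s10c.png',cv2.resize(j[120:270,255:415],None,fx=4,fy=4,interpolation=cv2.INTER_CUBIC))
"
```

```text
t 16.15 pos [649.3  93.8  96.5] F [-0.2  0.7  1.1] w 85.2
[[-0.36, -0.933, 0.002], [-0.933, 0.36, -0.0], [-0.001, -0.002, -1.0]]
jig xy [26.5  1.4] z 96.5 toolx-jigy -3.2938 q6 -2.8 Fjig(x,y) [-0.3  0.6] tq [ 0.02 -0.04  0.03]
err tool xy mm [1.2 1. ]
```

View pics/s10c.png

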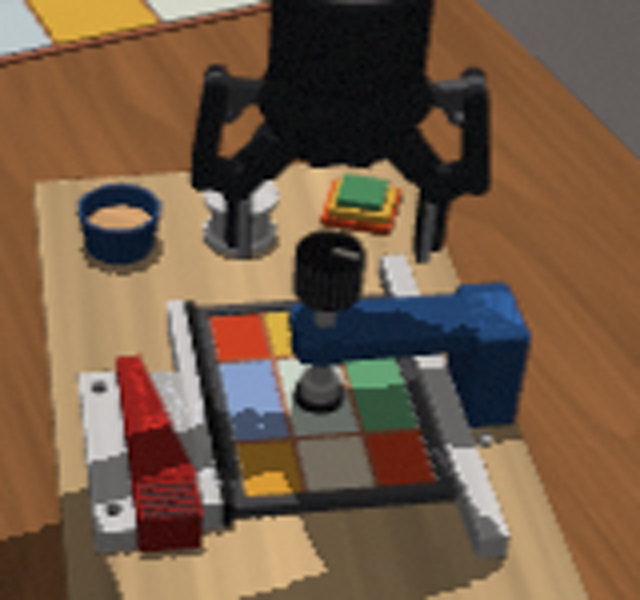

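The side view shows the open fingertips straddling the head, just below its top. I'll go lower and close.

Request:
servo_tool(moves=[0.6, 0.5, 6, 0, 0.6, 0.5, 6, 0, 0, 0, 0, 0])

```text
t: 16.5
ee_pos: [0.6463, 0.0932, 0.0824]
tcp_rot: [-0.001, -0.566, 0.824, 0.0]
force: [-0.4, 1.1, -0.2]
width: 0.085
```

Request:
servo_tool(moves=[0, 0, 0, 0, 0, 0, 0, 0, 0, 0, 0, 0, 0, 0, 0, 0, 0, 0, 0, 0, 0, 0, 0, 0, 0, 0, 0, 0], gripper=255, grip_force=35)

```text
t: 17.2
ee_pos: [0.648, 0.093, 0.0838]
tcp_rot: [0.001, -0.566, 0.824, -0.001]
force: [1.7, -1.3, 1.5]
width: 0.0354
```

```bash
python3 -c "
from h import *
s,m=head()
j=snap('side','s11.png')
cv2.imwrite('pics/s11c.png',cv2.resize(j[120:270,255:415],None,fx=4,fy=4,interpolation=cv2.INTER_CUBIC))
"
```

```text
t 17.2 pos [648.   93.   83.8] F [ 1.7 -1.3  1.5] w 35.4
[[-0.359, -0.933, 0.002], [-0.934, 0.359, -0.0], [-0.0, -0.002, -1.0]]
jig xy [25.3  0.4] z 83.8 toolx-jigy -3.2928 q6 -2.802 Fjig(x,y) [ 1.9 -0.9] tq [-0.17 -0.37  0.08]
err tool xy mm [0.  0.1]
```

View pics/s11c.png

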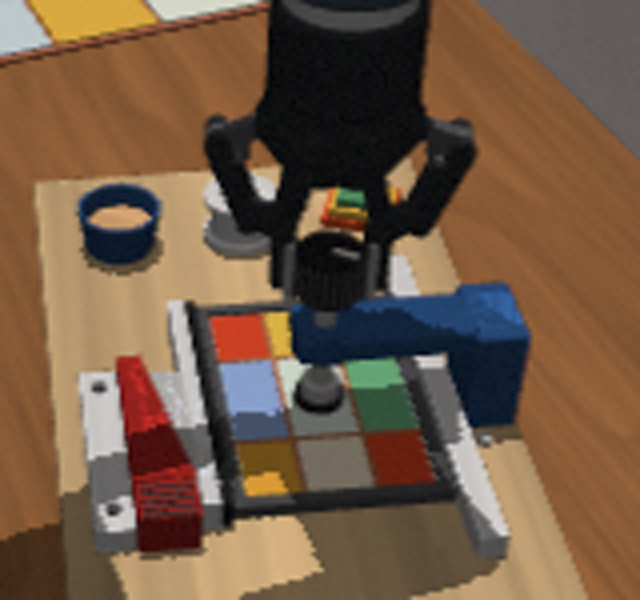

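The head is held (width 35.4 mm) with a side force of only 2 N. I'll turn clockwise, sinking 0.12 mm per row.

Request:
servo_tool(moves=[0, 0, 0.12, 0.15, 0, 0, 0.12, 0.15, 0, 0, 0.12, 0.15, 0, 0, 0.12, 0.15, 0, 0, 0.12, 0.15, 0, 0, 0.12, 0.15, 0, 0, 0.12, 0.15, 0, 0, 0.12, 0.15, 0, 0, 0.12, 0.15, 0, 0, 0.12, 0.15, 0, 0, 0.12, 0.15, 0, 0, 0.12, 0.15, 0, 0, 0.12, 0.15, 0, 0, 0.12, 0.15, 0, 0, 0.12, 0.15, 0, 0, 0.12, 0.15, 0, 0, 0.12, 0.15, 0, 0, 0.12, 0.15, 0, 0, 0.12, 0.15, 0, 0, 0.12, 0.15])

```text
t: 19.25
ee_pos: [0.6481, 0.0931, 0.0813]
tcp_rot: [0.001, 0.784, 0.621, 0.001]
force: [3.2, -1.5, 2.0]
width: 0.0348
```

```bash
python3 -c "
from h import *
s,m=head()
j=snap('side','s12.png')
cv2.imwrite('pics/s12c.png',cv2.resize(j[120:270,255:415],None,fx=4,fy=4,interpolation=cv2.INTER_CUBIC))
"
```

```text
t 19.25 pos [648.1  93.1  81.3] F [ 3.2 -1.5  2. ] w 34.8
[[0.229, 0.973, 0.002], [0.973, -0.229, -0.0], [0.0, 0.002, -1.0]]
jig xy [25.5  0.5] z 81.3 toolx-jigy -0.0156 q6 0.204 Fjig(x,y) [ 3.5 -0.8] tq [-0.15 -0.63 -0.01]
err tool xy mm [-0.2 -0.2]
```

View pics/s12c.png

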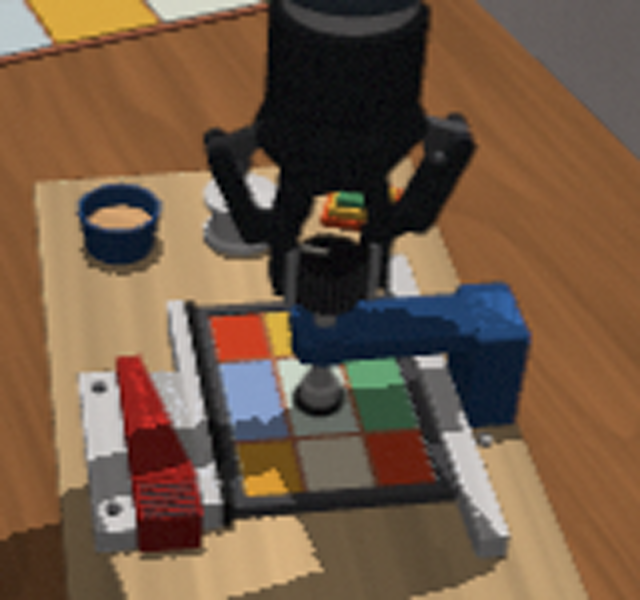

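The head turned with the grip: its mark went from right to left. I'll keep turning.

Request:
servo_tool(moves=[0, 0, 0.12, 0.15, 0, 0, 0.12, 0.15, 0, 0, 0.12, 0.15, 0, 0, 0.12, 0.15, 0, 0, 0.12, 0.15, 0, 0, 0.12, 0.15, 0, 0, 0.12, 0.15, 0, 0, 0.12, 0.15, 0, 0, 0.12, 0.15, 0, 0, 0.12, 0.15, 0, 0, 0.12, 0.15, 0, 0, 0.12, 0.15, 0, 0, 0.12, 0.15, 0, 0, 0.12, 0.15, 0, 0, 0.12, 0.15, 0, 0, 0.12, 0.15, 0, 0, 0.12, 0.15, 0, 0, 0.12, 0.15])

```text
t: 21.1
ee_pos: [0.648, 0.093, 0.0792]
tcp_rot: [-0.0, 0.778, -0.628, 0.001]
force: [3.9, -0.4, 3.0]
width: 0.0349
```

```bash
python3 -c "
from h import *
s,m=head()
j=snap('side','s13.png')
cv2.imwrite('pics/s13c.png',cv2.resize(j[120:270,255:415],None,fx=4,fy=4,interpolation=cv2.INTER_CUBIC))
"
```

```text
t 21.1 pos [648.   93.   79.2] F [ 3.9 -0.4  3. ] w 34.9
[[0.212, -0.977, 0.002], [-0.977, -0.212, -0.0], [0.001, -0.002, -1.0]]
jig xy [25.4  0.3] z 79.2 toolx-jigy -2.7125 q6 2.901 Fjig(x,y) [3.9 0.5] tq [-0.26 -0.42  0.09]
err tool xy mm [-0.1  0.1]
```

View pics/s13c.png

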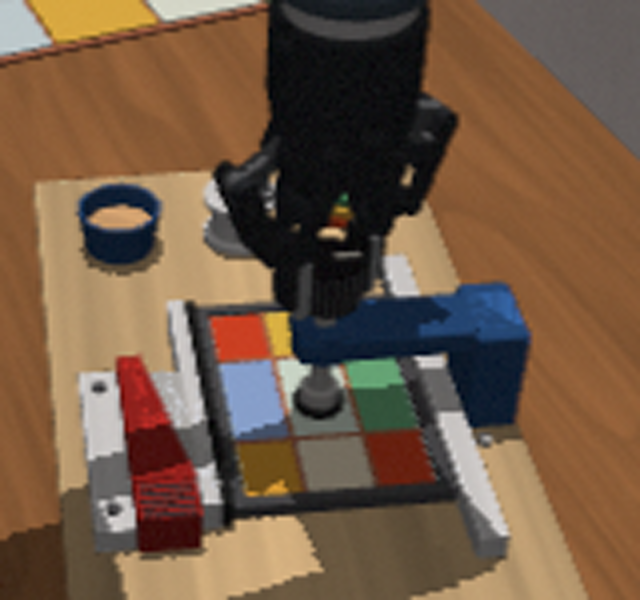

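Request:
servo_tool(moves=[0, 0, 0, 0, 0, 0, 0, 0, 0, 0, 0, 0, 0, 0, 0, 0, 0, 0, 0, 0, 0, 0, 0, -0.1, 0, 0, 0, -0.15, 0, 0, 0, -0.15, 0, 0, 0, -0.15, 0, 0, 0, -0.15, 0, 0, 0, -0.15, 0, 0, 0, -0.15, 0, 0, 0, -0.15, 0, 0, 0, -0.15, 0, 0, 0, -0.15, 0, 0, 0, -0.15, 0, 0, 0, -0.15, 0, 0, 0, -0.15, 0, 0, 0, -0.15, 0, 0, 0, -0.15], gripper=0)

```text
t: 23.15
ee_pos: [0.647, 0.0933, 0.0786]
tcp_rot: [-0.0, 0.91, 0.414, -0.0]
force: [-0.0, 0.4, 0.6]
width: 0.0852
```

Request:
servo_tool(moves=[0, 0, 0, -0.15, 0, 0, 0, -0.15, 0, 0, 0, -0.15, 0, 0, 0, -0.15, 0, 0, 0, -0.15, 0, 0, 0, -0.15, 0, 0, 0, -0.15, 0, 0, 0, -0.15, 0, 0, 0, -0.15, 0, 0, 0, -0.15, 0, 0, 0, -0.15, 0, 0, 0, -0.15, 0, 0, 0, 0, 0, 0, 0, 0])

```text
t: 24.55
ee_pos: [0.647, 0.0932, 0.0786]
tcp_rot: [-0.0, 0.247, 0.969, -0.0]
force: [0.4, -0.2, -0.7]
width: 0.0852
```

```bash
python3 -c "
from h import *
s,m=head()
"
```

```text
t 24.55 pos [647.   93.2  78.6] F [ 0.4 -0.2 -0.7] w 85.2
[[-0.878, 0.479, -0.0], [0.479, 0.878, 0.0], [0.0, -0.0, -1.0]]
jig xy [24.4  0.4] z 78.6 toolx-jigy 1.2868 q6 -1.099 Fjig(x,y) [ 0.4 -0.1] tq [ 0.02  0.01 -0.  ]
err tool xy mm [-0.9  0.2]
```

Request:
servo_tool(moves=[-0.8, 0.2, 0, 0, 0, 0, 0, 0, 0, 0, 0, 0, 0, 0, 0, 0, 0, 0, 0, 0, 0, 0, 0, 0, 0, 0, 0, 0], gripper=255, grip_force=35)

```text
t: 25.25
ee_pos: [0.648, 0.0931, 0.0788]
tcp_rot: [0.0, 0.245, 0.969, 0.0]
force: [0.7, 0.2, 1.7]
width: 0.0346
```

Request:
servo_tool(moves=[0, 0, 0.12, 0.15, 0, 0, 0.12, 0.15, 0, 0, 0.12, 0.15, 0, 0, 0.12, 0.15, 0, 0, 0.12, 0.15, 0, 0, 0.12, 0.15, 0, 0, 0.12, 0.15, 0, 0, 0.12, 0.15])

```text
t: 26.05
ee_pos: [0.6482, 0.0932, 0.0779]
tcp_rot: [0.0, 0.752, 0.659, 0.0]
force: [-1.1, 0.7, 1.8]
width: 0.0351
```

```bash
python3 -c "
from h import *
s,m=head()
"
```

```text
t 26.05 pos [648.2  93.2  77.9] F [-1.1  0.7  1.8] w 35.1
[[0.131, 0.991, 0.001], [0.991, -0.131, 0.0], [0.0, 0.001, -1.0]]
jig xy [25.5  0.6] z 77.9 toolx-jigy 0.0844 q6 0.104 Fjig(x,y) [-1.2  0.5] tq [0.13 0.01 0.03]
err tool xy mm [-0.2 -0.3]
```

Request:
servo_tool(moves=[0, 0, 0.12, 0.15, 0, 0, 0.12, 0.15, 0, 0, 0.08, 0.1])

```text
t: 26.35
ee_pos: [0.6483, 0.0931, 0.0776]
tcp_rot: [0.0, 0.868, 0.497, 0.0]
force: [0.1, 0.8, 1.1]
width: 0.035
```

```bash
python3 -c "
from h import *
s,m=head()
"
```

```text
t 26.35 pos [648.3  93.1  77.6] F [0.1 0.8 1.1] w 35.0
[[0.506, 0.863, 0.001], [0.863, -0.506, 0.0], [0.001, 0.001, -1.0]]
jig xy [25.6  0.6] z 77.6 toolx-jigy -0.315 q6 0.503 Fjig(x,y) [-0.1  0.8] tq [ 0.09 -0.07  0.03]
err tool xy mm [-0.3 -0.2]
```

Request:
servo_tool(moves=[0, 0, 0.08, 0.1, 0, 0, 0.08, 0.1, 0, 0, 0.08, 0.1])

```text
t: 26.65
ee_pos: [0.6483, 0.0931, 0.0774]
tcp_rot: [0.0, 0.932, 0.362, 0.0]
force: [0.3, 0.3, 2.1]
width: 0.0349
```

```bash
python3 -c "
from h import *
s,m=head()
"
```

```text
t 26.65 pos [648.3  93.1  77.4] F [0.3 0.3 2.1] w 34.9
[[0.737, 0.676, 0.001], [0.676, -0.737, 0.0], [0.001, 0.0, -1.0]]
jig xy [25.6  0.6] z 77.4 toolx-jigy -0.6135 q6 0.802 Fjig(x,y) [0.2 0.4] tq [ 0.09 -0.08  0.07]
err tool xy mm [-0.4 -0.2]
```

Request:
servo_tool(moves=[0, 0, 0.08, 0.1, 0, 0, 0.08, 0.1, 0, 0, 0, 0])

```text
t: 26.95
ee_pos: [0.6483, 0.0931, 0.0772]
tcp_rot: [0.0, 0.963, 0.269, 0.0]
force: [-0.1, 0.5, 1.6]
width: 0.0346
```

```bash
python3 -c "
from h import *
s,m=head()
"
```

```text
t 26.95 pos [648.3  93.1  77.2] F [-0.1  0.5  1.6] w 34.6
[[0.855, 0.518, 0.001], [0.518, -0.855, 0.0], [0.001, 0.0, -1.0]]
jig xy [25.7  0.5] z 77.2 toolx-jigy -0.8105 q6 0.998 Fjig(x,y) [-0.2  0.4] tq [ 0.13 -0.11 -0.07]
err tool xy mm [-0.4 -0.2]
```

Request:
servo_tool(moves=[0, 0, 0.08, 0.1, 0, 0, 0.08, 0.1, 0, 0, 0, 0])

```text
t: 27.25
ee_pos: [0.6484, 0.0931, 0.0771]
tcp_rot: [0.0, 0.985, 0.173, 0.0]
force: [1.1, 0.1, 1.9]
width: 0.0351
```

```bash
python3 -c "
from h import *
s,m=head()
"
```

```text
t 27.25 pos [648.4  93.1  77.1] F [1.1 0.1 1.9] w 35.1
[[0.94, 0.34, 0.001], [0.34, -0.94, 0.0], [0.001, 0.0, -1.0]]
jig xy [25.7  0.5] z 77.1 toolx-jigy -1.008 q6 1.196 Fjig(x,y) [1.  0.4] tq [ 0.11 -0.13 -0.07]
err tool xy mm [-0.5 -0.1]
```

Request:
servo_tool(moves=[0, 0, 0.08, 0.1, 0, 0, 0.08, 0.1, 0, 0, 0, 0])

```text
t: 27.55
ee_pos: [0.6484, 0.093, 0.0769]
tcp_rot: [0.0, 0.997, 0.074, 0.0]
force: [1.9, 0.1, 2.9]
width: 0.035
```

```bash
python3 -c "
from h import *
s,m=head()
"
```

```text
t 27.55 pos [648.4  93.   76.9] F [1.9 0.1 2.9] w 35.0
[[0.989, 0.148, 0.001], [0.148, -0.989, 0.0], [0.001, 0.0, -1.0]]
jig xy [25.7  0.5] z 76.9 toolx-jigy -1.2065 q6 1.394 Fjig(x,y) [1.8 0.5] tq [ 0.07 -0.22 -0.07]
err tool xy mm [-0.5 -0. ]
```

Request:
servo_tool(moves=[0, 0, 0.08, 0.1, 0, 0, 0.08, 0.1, 0, 0, 0, 0])

```text
t: 27.85
ee_pos: [0.6483, 0.093, 0.0767]
tcp_rot: [-0.0, 1.0, -0.025, 0.0]
force: [2.2, 0.5, 2.3]
width: 0.035
```

```bash
python3 -c "
from h import *
s,m=head();snap('side','s14.png')
j=cv2.imread('pics/s14.png');cv2.imwrite('pics/s14c.png',cv2.resize(j[150:220,300:370],None,fx=8,fy=8,interpolation=cv2.INTER_CUBIC))
"
```

```text
t 27.85 pos [648.3  93.   76.7] F [2.2 0.5 2.3] w 35.0
[[0.999, -0.05, 0.001], [-0.05, -0.999, -0.0], [0.001, -0.0, -1.0]]
jig xy [25.7  0.4] z 76.7 toolx-jigy -1.4056 q6 1.594 Fjig(x,y) [2. 1.] tq [ 0.06 -0.26 -0.06]
err tool xy mm [-0.4 -0. ]
```

Request:
servo_tool(moves=[0, 0, 0.08, 0.1, 0, 0, 0.08, 0.1, 0, 0, 0, 0])

```text
t: 28.2
ee_pos: [0.6479, 0.093, 0.0766]
tcp_rot: [0.0, 0.992, -0.125, 0.0]
force: [-0.3, 1.0, 3.8]
width: 0.0352
```

```bash
python3 -c "
from h import *
s,m=head();snap('side','s15.png')
j=cv2.imread('pics/s15.png');cv2.imwrite('pics/s15c.png',cv2.resize(j[150:220,300:370],None,fx=8,fy=8,interpolation=cv2.INTER_CUBIC))
"
```

```text
t 28.2 pos [647.9  93.   76.6] F [-0.3  1.   3.8] w 35.2
[[0.969, -0.247, 0.0], [-0.247, -0.969, -0.0], [0.0, 0.0, -1.0]]
jig xy [25.2  0.4] z 76.6 toolx-jigy -1.605 q6 1.793 Fjig(x,y) [-0.5  0.9] tq [ 0.04 -0.02  0.12]
err tool xy mm [0. 0.]
```

View pics/s14c.png

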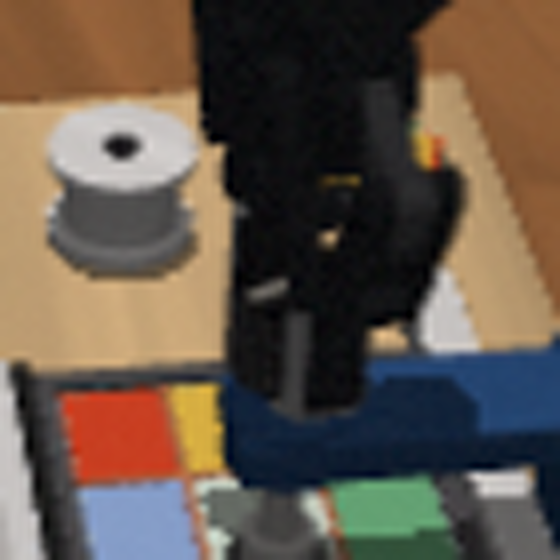

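View pics/s15c.png

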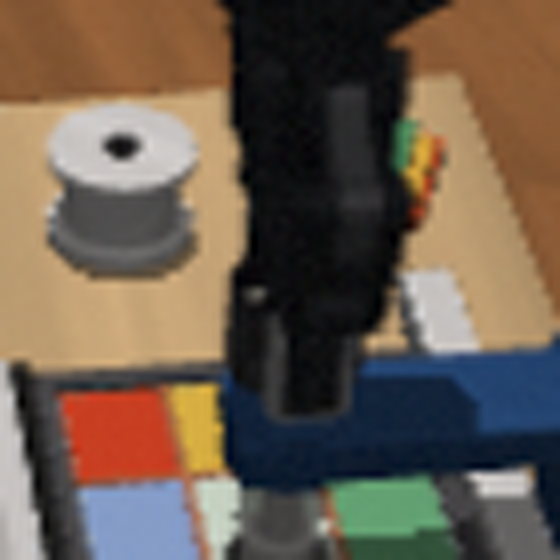

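Request:
servo_tool(moves=[0, 0, 0.08, 0.1, 0, 0, 0.08, 0.1, 0, 0, 0, 0])

```text
t: 28.55
ee_pos: [0.648, 0.0931, 0.0764]
tcp_rot: [-0.0, 0.975, -0.223, 0.0]
force: [0.5, 1.5, 3.5]
width: 0.0351
```

```bash
python3 -c "
from h import *
s,m=head();print(s['effort'][5]);snap('top','t16.png')
j=cv2.imread('pics/t16.png');cv2.imwrite('pics/t16c.png',cv2.resize(j[130:200,220:300],None,fx=8,fy=8,interpolation=cv2.INTER_CUBIC))
"
```

```text
t 28.55 pos [648.   93.1  76.4] F [0.5 1.5 3.5] w 35.1
[[0.9, -0.435, 0.0], [-0.435, -0.9, 0.0], [0.0, -0.0, -1.0]]
jig xy [25.3  0.4] z 76.4 toolx-jigy -1.8056 q6 1.994 Fjig(x,y) [0.2 1.5] tq [0.08 0.01 0.07]
err tool xy mm [-0.   0.1]
1.1396604403853416
```

View pics/t16c.png

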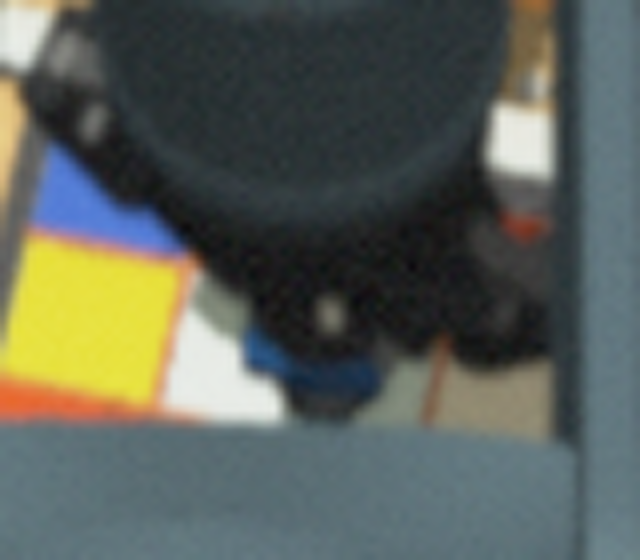

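```bash
python3 -c "
from h import *
j=snap('wrist','w16.png');cv2.imwrite('pics/w16c.png',cv2.resize(j[190:350,180:370],None,fx=4,fy=3.7,interpolation=cv2.INTER_CUBIC))
"
```

```text
(no output)
```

View pics/w16c.png

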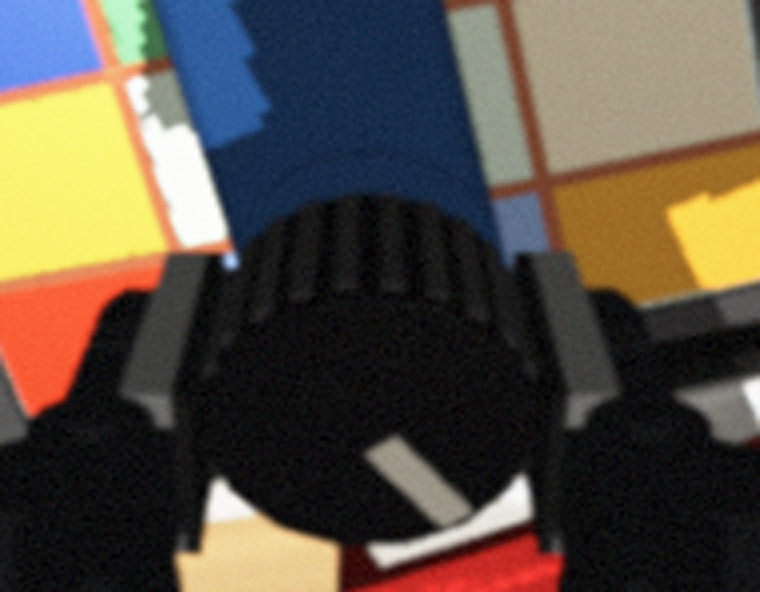

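Request:
servo_tool(moves=[0, 0, 0.08, 0.1, 0, 0, 0.08, 0.1, 0, 0, 0, 0])

```text
t: 28.95
ee_pos: [0.6482, 0.0929, 0.0762]
tcp_rot: [0.0, 0.948, -0.32, 0.0]
force: [0.5, 1.2, 4.3]
width: 0.0349
```

```bash
python3 -c "
from h import *
s,m=head();print(s['effort'][5]);
j=snap('wrist','w17.png');cv2.imwrite('pics/w17c.png',cv2.resize(j[190:350,180:370],None,fx=4,fy=3.7,interpolation=cv2.INTER_CUBIC))
"
```

```text
t 28.95 pos [648.2  92.9  76.2] F [0.5 1.2 4.3] w 34.9
[[0.796, -0.606, 0.001], [-0.606, -0.796, -0.0], [0.001, -0.0, -1.0]]
jig xy [25.6  0.3] z 76.2 toolx-jigy -2.0062 q6 2.194 Fjig(x,y) [0.3 1.3] tq [ 0.   -0.1   0.46]
err tool xy mm [-0.3  0.1]
1.5120987966656685
```

View pics/w17c.png

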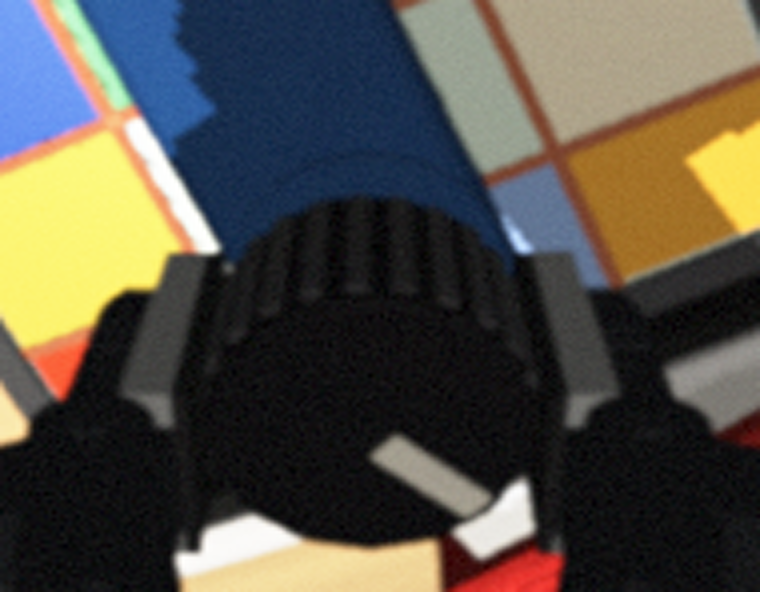

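The torque jumped to 0.46 N m and the mark lagged the gripper, so the screw is at its stop. I'll confirm with one more small turn.

Request:
servo_tool(moves=[0, 0, 0, 0.1, 0, 0, 0, 0.05, 0, 0, 0, 0])

```text
t: 29.3
ee_pos: [0.6482, 0.0929, 0.0761]
tcp_rot: [0.0, 0.921, -0.39, 0.0]
force: [0.3, -0.4, 3.8]
width: 0.0352
```

```bash
python3 -c "
from h import *
s,m=head();print(s['effort'][5]);
j=snap('wrist','w18.png')
import math
def mark(fn,q6):
    i=cv2.imread('pics/'+fn)[190:350,180:370]
    g=i[100:145,85:128].astype(int);ma=((g.max(2)>95)&(g.max(2)-g.min(2)<40)).astype(np.uint8)
    k,l,st,ce=cv2.connectedComponentsWithStats(ma)
    for j in range(1,k):
        if st[j,4]>40: print(fn,st[j].tolist(),(ce[j]+[265,290]).round(1))
for f in ('w16.png','w17.png','w18.png'): mark(f,0)
cv2.imwrite('pics/w18c.png',cv2.resize(j[190:350,180:370],None,fx=4,fy=3.7,interpolation=cv2.INTER_CUBIC))
"
```

```text
t 29.3 pos [648.2  92.9  76.1] F [ 0.3 -0.4  3.8] w 35.2
[[0.697, -0.717, 0.001], [-0.717, -0.697, -0.0], [0.001, -0.0, -1.0]]
jig xy [25.6  0.3] z 76.1 toolx-jigy -2.1555 q6 2.344 Fjig(x,y) [ 0.3 -0.3] tq [-0.01 -0.16  0.55]
err tool xy mm [-0.3  0.1]
1.1413895711302757
w16.png [7, 19, 36, 26, 378] [289.7 323.3]
w17.png [8, 18, 35, 27, 376] [291.7 321.9]
w18.png [9, 17, 32, 21, 278] [289.3 316.9]
```

View pics/w18c.png

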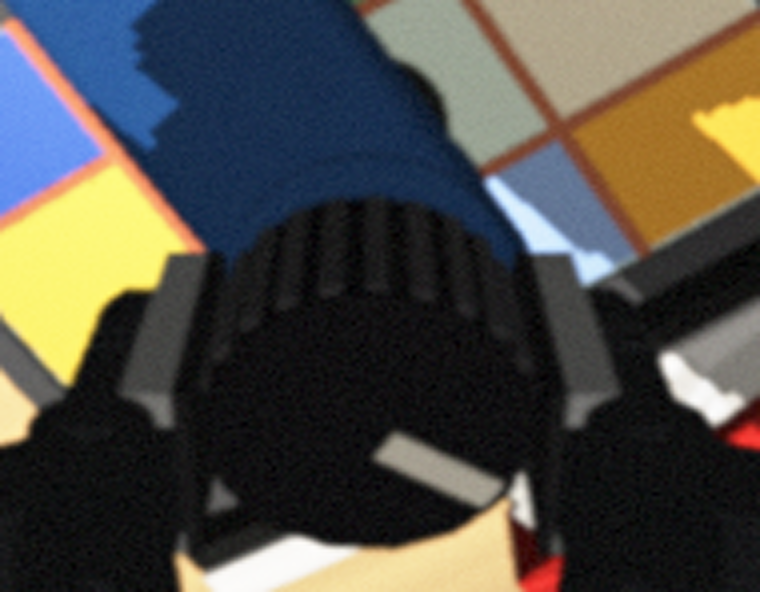

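The gripper slips on the head at 0.55 N m and the mark stays put relative to the jig, so the stop is confirmed. I'll release and rise.

Request:
servo_tool(moves=[0, 0, 0, 0, 0, 0, 0, 0, 0, 0, 0, 0, 0, 0, 0, 0, 0, 0, 0, 0, 0, 0, 0, 0, 0, 0, -10, 0, 0, 0, -30, 0, 0, 0, -40, 0, 0, 0, -40, 0, 0, 0, -30, 0, 0, 0, 0, 0], gripper=0)

```text
t: 30.55
ee_pos: [0.6508, 0.093, 0.2332]
tcp_rot: [-0.002, 0.92, -0.391, 0.005]
force: [-0.7, 0.1, 0.3]
width: 0.0852
```

```bash
python3 -c "
from h import *
s,m=head();d=np.array([-200,200,0.])
print('tool move for world (-200,+200):',(m.T@d).round(0))
snap('wrist','w19.png')
"
```

```text
t 30.55 pos [650.8  93.  233.2] F [-0.7  0.1  0.3] w 85.2
[[0.694, -0.72, 0.011], [-0.72, -0.694, -0.0], [0.008, -0.008, -1.0]]
jig xy [28.1  1. ] z 233.2 toolx-jigy -2.1593 q6 2.347 Fjig(x,y) [-0.7 -0.1] tq [-0.03 -0.01  0.02]
err tool xy mm [-2.   2.1]
tool move for world (-200,+200): [-283.    5.   -2.]
```

View pics/w19.png

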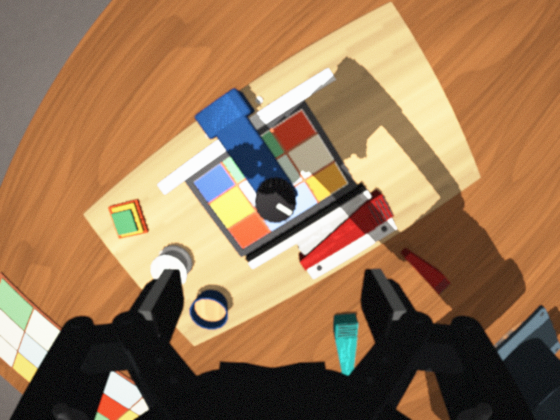

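Request:
servo_tool(moves=[-20, 0, 0, 0, -40, 0, 0, 0, -40, 0, 0, 0, -40, 0, 0, 0, -40, 0, 0, 0, -40, 0, 0, 0, -40, 0, 0, 0, -20, 0, 0, 0, 0, 0, 0, 0])

```text
t: 31.5
ee_pos: [0.4508, 0.2964, 0.2253]
tcp_rot: [0.0, 0.921, -0.39, -0.001]
force: [1.3, -1.0, -0.1]
width: 0.0855
```

```bash
python3 -c "
from h import *
s,m=stj()
i=snap('top','t20.png');j=snap('side','s20.png')
cv2.imwrite('pics/t20c.png',cv2.resize(i[95:280,115:395],None,fx=2.8,fy=2.8,interpolation=cv2.INTER_CUBIC))
cv2.imwrite('pics/s20c.png',cv2.resize(j[155:320,255:415],None,fx=3.5,fy=3.5,interpolation=cv2.INTER_CUBIC))
"
```

```text
t 31.5 pos [450.8 296.4 225.3] F [ 1.3 -1.  -0.1] w 85.5
[[0.696, -0.718, -0.002], [-0.718, -0.696, -0.0], [-0.002, 0.002, -1.0]]
jig xy [-210.7  156.9] z 225.3 toolx-jigy -2.1559 q6 2.745 Fjig(x,y) [ 1.5 -0.7] tq [ 0.01 -0.01 -0.02]
```

View pics/t20c.png

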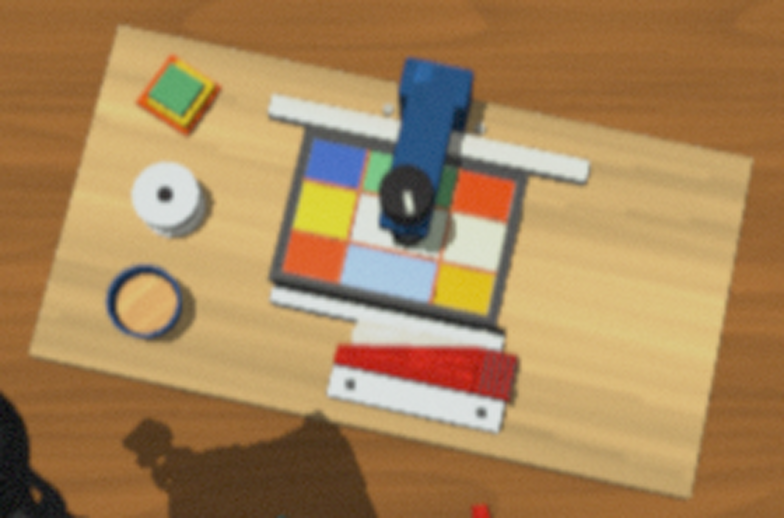

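View pics/s20c.png

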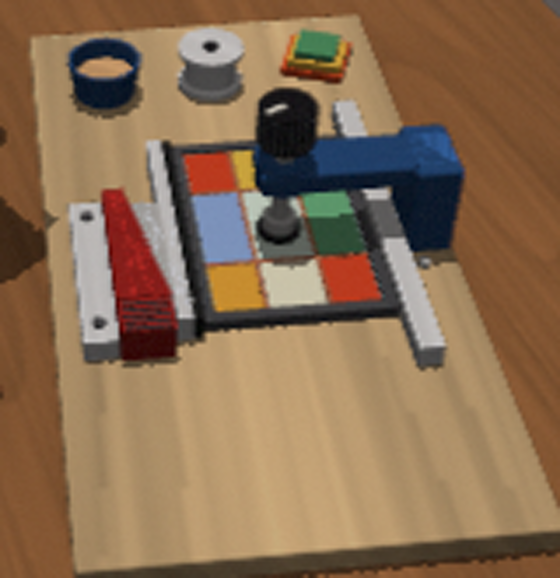

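Final top and side views:
- **Wedge:** jammed, with its block end at (515,375) in the top crop.
- **Panel:** flush against the fence along its whole edge.
- **Screw:** the head has sunk about 3 px and the mark has turned about 485°. The foot is on the glass.
- **Bystanders:** the pot, spool and offcuts are at the same pixels as before.

The arm is clear, so I'm handing in.

```bash
python3 -c "
from h import *
cr=lambda p:(p[0]/2.8+114.7,p[1]/2.8+94.7)
for n,p,z in [('wedge end',(516,378),.044),('panel+x corner',(308,128),.026),('panel+x corner2',(527,178),.026)]: print(n,jig(onz('top',cr(p),z)).round(1))
print(env.hand_in())
"
```

```text
wedge end [-70.3 -98.8]
panel+x corner [83.2 89.2]
panel+x corner2 [ 80.1 -77.3]
the job is handed in; nothing more can be done
None
```

The panel is clamped and the job is handed in at about 31.6 s of the 72 s allowed; no verdict was reported.

- **Wedge:** I pushed the large red wedge along its rail with shut fingers until the push reached 21.5 N. It stayed put when I backed off. Its end is at about jig y −99 mm, which puts its origin at about −21 mm. That is 1 mm beyond the stated tight range and within my measuring error.
- **Screw:** I turned the thumbscrew clockwise in two grasps, about 8.8 rad of hand turn. The torque then jumped from about 0.05 to 0.46–0.55 N m, and the head stood still while the pads slipped. From above, the white mark moved about 8.5 rad, which agrees roughly.
- **Last check:** The final pictures show the foot on the glass, the pot, spool and offcuts unmoved, and the open gripper clear of everything.

Two things disagreed:
- **Fingertips:** The real fingertips sit roughly 20 mm higher than the stated TCP. My first push therefore passed just above the wedge without touching it. I noticed this in the pictures and repeated the push lower down.
- **Flushness:** My corner measurements put the panel's two fence-side corners at jig x 83 and 80 mm. That difference is about my measuring error, and the pictures show the edge lying along the fence.

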